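# Slide the top tile off the stack into the drilling rest

## Robot

A 7-joint arm with a two-finger parallel gripper is mounted at the origin on the work surface. World frame = base frame: x ahead of the robot, y to its left, z up, the work surface at z = 0. Lengths are in m, angles in degrees, forces in N, time in s.
With the tool pointing down it reaches from about 0.425 to 0.875 m from the base axis. Payload 4.7 kg.
Tool frame: the origin (TCP) lies at the very end of the fingers, on their centre line; the grasp point (between the pads) lies env.tcp_to_grasp behind it (env.tcp_to_grasp is the distance from the TCP to the grasp point, in m); z points along the fingers, x is the direction in which the jaws open and shut, and the axes are right-handed (so a half turn about z gives the same grasp; the last joint's range is limited). The gripper opens to 87 mm and grips with 3 to 60 N. Pads are 19 mm wide; open, the fingers measure 117 mm over their backs; the gripper's body (75 mm by 190 mm) begins 51 mm behind the grasp point.
Start: joints at [-74.25, 18.392, -4.016, 83.108, 1.295, 78.541, -3.26], TCP at [0.168, 0.628, 0.223] pointing down, gripper open.
Joint ranges: [-163.93, 163.93], [-17.29, 119.83], [-79.2, 71.16], [3.27, 140.29], [-89.18, 269.18], [5.43, 117.66], [-154.24, 154.24]. Speed limits (degrees/s): [147.25, 147.25, 180, 180, 180, 180, 180].

## Interface

Orientations are given as [roll, pitch, yaw] about the fixed x, y, z axes, in that order (R = Rz(yaw) Ry(pitch) Rx(roll)).
In Python, from cell import env gives the robot as it stands. The module is installed in compiled form; this text tells all that it offers.
- The arm moves only by the tool send_rows, never from a script. Its argument "steps" is a list of rows, each a list of 3 entries, a list of its own where there are three numbers: the shift along the tool's x, y, z in m, then the turn, a rotation vector about the tool's x, y, z in rad, then the finger opening in m, from 0 to 0.087. A call has exactly 5 rows; each row is the pose to reach, as a shift and turn from the pose commanded when the call began, along the tool's axes at that moment; what a row does not reach only later rows make up. A row lasts 1/12 s, in which the tool goes at most 41.7 mm and 7.16 degrees, less where a joint would pass 70% of its speed; a pose out of reach is approached as far as the arm can. A call with a gripper value outside its range is refused whole. The fingers move at their own pace and stop on an object; "grip_force" is the grip in N (left out, the last holds). Time passes only in rows, so rows that repeat a pose let the fingers close, or fill a call up. It gives the time, the measured TCP pose, the force and the opening at its end, in the units of the state.
- env.get_obs(): the state, without advancing time (a new reading comes with each control period).
- env.read_camera(name): name is "side" or "top" or "wrist"; returns a dict with "pixels" (420x560x3 uint8, red, green, blue), "fx", "fy", "cx", "cy" (pixels), "position" and "rotation" of the camera in the world. Camera axes: x right, y up, looking along -z (the intrinsics and any distortion apply to the point x, -y, -z); pixel columns grow to the right and rows downward; lengths in m; the calibration is good to about 2 mm. A picture is of the moment at which its call begins. There is no depth.
- env.sign_off(): hands the job in, once; it reports no verdict.
The state is a dict: "time_s": time; "qpos": joint angles; "joint_velocities": joint speeds; "effort": joint torques, N m; "tool_pos": TCP position; "tool_rot": TCP orientation; "force": force on the tool from outside, world axes, zero at the start; "wrist_torque": the same for the moment, N m; "grip_width": finger opening in m.
Only numpy, scipy, OpenCV 4.12 (cv2) and the standard library are available. Lean on these libraries where they do the work, as an engineer would, in place of code of your own. Each camera call takes 0.05 s, during which the arm holds its last target.

## Task

Get the next tile ready for drilling: gently slide the top terracotta tile sideways off its stack, without lifting or tipping it and leaving the tiles below as they are, onto the two wooden battens of the drilling rest until it is square and pressed gently but definitely (about 6 N) against the sprung stop pad, never hard enough to bottom the pad out. Leave it touching the pad, then swing the hold-down arm over the tile as far as it goes and let go. Leave everything else on the bench where it is.

Things in the scene. Friction and masses are not known exactly. Their poses are not given: they have to be found in the camera images.
- rest: Fixed drilling rest on the rubber mat. Plywood base 210 x 360 x 15 mm; origin at its underside, the base reaching x +-105 mm and y -165 to +195 mm. Its +y axis is the sliding direction, from the stack towards the stop; z up.
- battens (a point): Middle of the top of the two wooden battens on the rest, at x 0, y 70, z 49 mm in the rest's frame. Each is 40 mm wide (centred at x -42 and +42 mm) and runs from y -15 to +155 mm. Their tops are 2 mm lower than the top tile's underside on the stack; the tile slides onto them over a gap of 10 to 40 mm. It should end with its centre within 25 mm of x = 0.
- stop: Aluminium bracket fixed at the +y end of the rest, 100 mm wide, y 170 to 190 mm, 70 mm high; its origin and axes are those of rest. It carries, on rods towards the stack, a sprung black rubber pad 80 mm wide, 12 mm high, centred 57 mm above the origin, its face looking to -y.
- pad_middle (a point): Middle of the range in which the pad's face may stand: y 130 mm in the rest's frame, z 57 mm. The face stands anywhere from y 115 to 145 mm; it is not reported and differs each time: find it by feel (or eye). The pad gives 1 mm per 2.5 N and bottoms after 6 mm. Over 3 N for a moment seats the tile; over 14 N chips it. Released, the tile stays in touch, held by friction.
- tile_top: Top tile, the one to move: plain terracotta 110 x 110 x 12 mm, 0.23 to 0.38 kg; origin at the centre of its underside, z up, axes within 0.12 rad of the rest's. Too wide to grip: push its -y side face at mid thickness (the space beyond the stack's -y side is free down to the base). Sliding takes 1 to 4 N; over 35 N from the fingers breaks it.
- tile_2: Second tile from the top, same size, directly below tile_top; origin at the centre of its underside. It must not shift by 5 mm.
- tile_3: Third tile from the top, same size; must stay.
- tile_4: Lowest tile of the stack, same size, lying on the rest's base, centred near x = 0, y = -91 mm in the rest's frame; must stay.
- hold_down (a joint): Angle of the steel hold-down arm about its post (rad): 0 points along the rest's +y (parked, starts at 0 to 0.25), growing anticlockwise from above to the end stop 1.57, pointing to the rest's -x over the tile. Post at x 85, y 80 mm in the rest's frame; arm 67 to 73 mm above its origin, clear of the tile. Turns with 1 N at the knob and stays where left; aim above 1.25.
- hold_down_knob (a point): Top centre of the upright black knob near the tip of the hold-down arm, 65 mm from the post axis, 100 mm above the rest's origin. The knob is round, 12 mm in diameter and stands 27 mm above the arm: pinch it from above, or push it round.
- driver: Cordless impact driver standing on its battery, 75 x 160 x 185 mm; bystander, origin under its centre.
- mug: White ceramic mug with pencils, 82 mm wide, 95 mm high (pencils to 165 mm); bystander, origin under its centre.
- clamp: Aluminium C-clamp lying flat, 190 x 110 x 14 mm; bystander.
- tape: Black tape measure, 70 x 45 x 65 mm, standing; bystander, origin under its centre.
- pencil: Flat carpenter's pencil, 120 mm long, lying on the rest's base beside stack and battens on the -x side (x about -89 mm); bystander.
- offcut: Terracotta offcut strip 20 x 70 x 12 mm lying on the rest's base beside the stack on the +x side (x about +87 mm); bystander.
Not all that is in view belongs to the job. Leave any turquoise look-alike of the tile_top alone.

How it is judged:
By the outcome, as a careful person would: the job done as asked, in the order asked, and still so for the second after the job is handed in, with the robot touching nothing.
It also fails if it takes over 64 s, if anything falls off the work surface, if the arm or the gripper's body presses on something with over 40 N, if the wrist force passes 120 N, or if a joint passes its speed limit or range.

## Working session

There is one attempt and no reset: what is moved stays moved. The work goes in short steps, Python scripts to look and compute and a tool call to move; the robot and the scene stay as the last step left them, time stands still between calls to the robot, and variables do not carry over. Pictures are saved under pics/ and viewed, and the job is handed in when it is done.

Besides the shell and the picture viewer there is one more tool, called after "Call:" by a JSON object that holds its "api" and its "payload", one argument or row to a line. send_rows: Moves the arm, as the interface text tells. Its arguments: {"type":"object","properties":{"steps":{"type":"array"},"grip_force":{"type":"number"}},"required":["steps"]}

```bash
mkdir -p pics; ls; python3 - <<'E'
from cell import env
import cv2,json
o=env.get_obs()
for k,v in o.items(): print(k,v)
print(env.tcp_to_grasp)
for n in ["side","top","wrist"]:
    c=env.read_camera(n)
    cv2.imwrite(f"pics/{n}0.png",c["pixels"][:,:,::-1])
    print(n,{k:(v if k!="pixels" else v.shape) for k,v in c.items()})
E
```

```text
pics
time_s 0.0
qpos [-74.24974606  18.43775182  -4.01631456  83.17439137   1.2958367
  78.53926469  -3.25843906]
joint_velocities [ 0.0211643   0.15322821 -0.08365681  0.05556866  0.04354865 -0.04859157
 -0.04510325]
effort [ 4.21232135e-04 -4.91293359e+01 -4.03496716e-01 -3.12527204e+01
 -6.38796366e-02  4.40497440e-02  1.79997264e-04]
tool_pos [0.16750734 0.62748685 0.2214809 ]
tool_rot [1.79993764e+02 1.06117787e-01 7.50619496e+01]
force [ 0.71540243 -0.24488268  0.02213441]
wrist_torque [-0.02083473  0.0426229   0.02877137]
grip_width 0.08682974677413098
0.0187
side {'pixels': (420, 560, 3), 'fx': 490.02147689716475, 'fy': 490.02147689716475, 'cx': 284.44923829008894, 'cy': 213.29454870183096, 'position': array([-0.36647327, -0.97417636,  0.82585938]), 'rotation': array([ 58.87938144,  -0.59088884, -41.57592442])}
top {'pixels': (420, 560, 3), 'fx': 530.5754912814148, 'fy': 530.5754912814148, 'cx': 276.218621918673, 'cy': 211.7005381923267, 'position': array([ 0.1092387 , -0.06407447,  1.94298778]), 'rotation': array([  9.68819097,  -0.86762178, -89.58985856])}
wrist {'pixels': (420, 560, 3), 'fx': 305.8152831596774, 'fy': 305.8152831596774, 'cx': 278.6362123001094, 'cy': 213.81435024258883, 'position': array([0.10007132, 0.64544135, 0.38374709]), 'rotation': array([-14.83513748,   0.09356284,  74.97666222])}
```

View pics/side0.png

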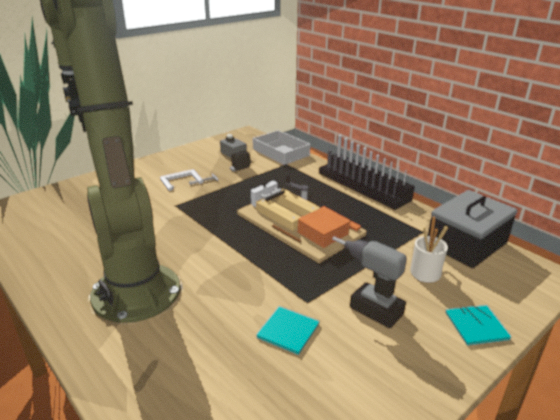

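View pics/top0.png

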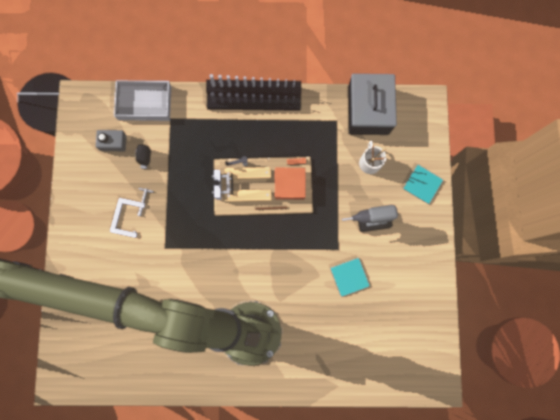

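View pics/wrist0.png

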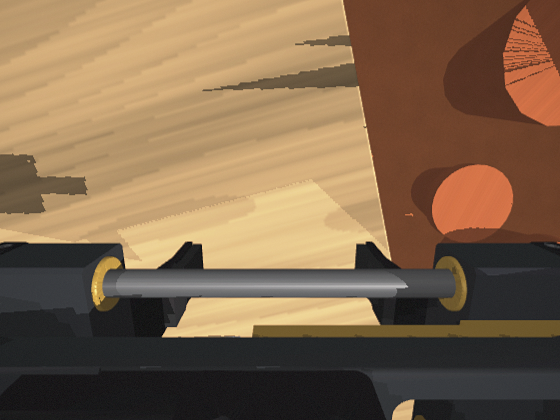

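The side and top views show the rest on the mat: stack at top-view pixel (290,183), bracket at (222,183), hold-down near (237,162). The driver's bit is close to the stack, at (345,218). I'll measure next.

```bash
cat > h.py <<'E'
import numpy as np, cv2
from scipy.spatial.transform import Rotation as R
from cell import env
def cam(n):
    c=env.read_camera(n); c["R"]=R.from_euler("xyz",c["rotation"],degrees=True).as_matrix(); return c
def ray(c,u,v):
    d=np.array([(u-c["cx"])/c["fx"],-(v-c["cy"])/c["fy"],-1.0]); return c["R"]@d
def onz(c,u,v,z):
    d=ray(c,u,v); p=c["position"]; return p+d*(z-p[2])/d[2]
def proj(c,P):
    q=c["R"].T@(np.asarray(P)-c["position"]); return np.array([c["cx"]+c["fx"]*q[0]/-q[2], c["cy"]-c["fy"]*q[1]/-q[2]])
def save(c,name,crop=None,s=1):
    im=c["pixels"][:,:,::-1]
    if crop: im=im[crop[1]:crop[3],crop[0]:crop[2]]
    cv2.imwrite("pics/"+name,cv2.resize(im,None,fx=s,fy=s,interpolation=cv2.INTER_NEAREST))
E
python3 - <<'E'
from h import *
c=cam("top"); save(c,"top1.png",(200,140,330,230),6)
c2=cam("side"); save(c2,"side1.png",(225,160,405,290),4)
im=cv2.cvtColor(c["pixels"],cv2.COLOR_RGB2HSV)
print(im[183,290],im[183,255],im[200,220],im[205,260],im[161,297])
E
```

```text
[  9 146 222] [ 16  87 175] [ 15  73 172] [ 16  88 171] [  8 147 205]
```

View pics/top1.png

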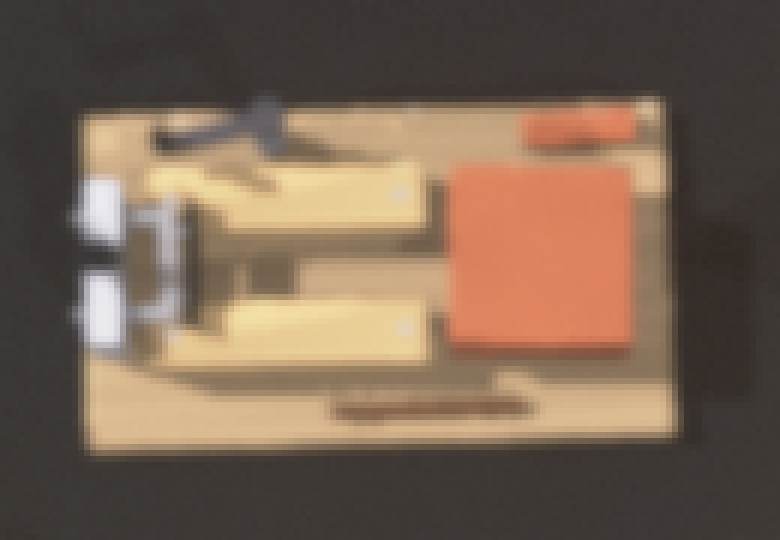

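View pics/side1.png

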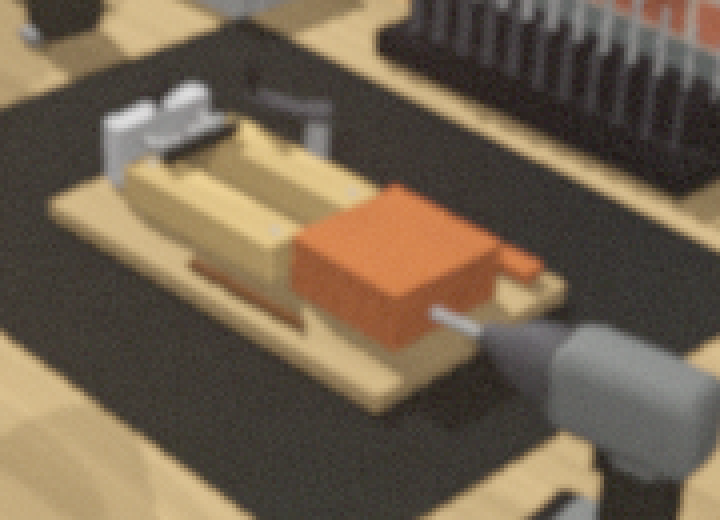

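```bash
python3 - <<'E'
from h import *
c=cam("top"); s=cam("side")
hsv=cv2.cvtColor(c["pixels"],cv2.COLOR_RGB2HSV)
m=np.zeros((420,560),np.uint8)
sub=c["pixels"][140:230,200:325].astype(int)
m[140:230,200:325]=((sub[...,0]>95)*255)
m=cv2.morphologyEx(m,cv2.MORPH_CLOSE,np.ones((15,15)))
cs,_=cv2.findContours(m,0,cv2.CHAIN_APPROX_NONE); k=max(cs,key=cv2.contourArea)
box=cv2.boxPoints(cv2.minAreaRect(k)); print("base box",box)
P=[onz(c,u,v,.015) for u,v in box]
for p in P: print(np.round(p,4))
print([np.linalg.norm(P[i]-P[i-1]) for i in range(4)])
t=((hsv[...,0]<12)&(hsv[...,1]>130)&(hsv[...,2]>190)).astype(np.uint8)*255
t[:, :272]=0;t[:,310:]=0;t[:164]=0;t[202:]=0
cs,_=cv2.findContours(t,0,cv2.CHAIN_APPROX_NONE); k=max(cs,key=cv2.contourArea)
box=cv2.boxPoints(cv2.minAreaRect(k)); print("tile box",box, cv2.minAreaRect(k))
P=[onz(c,u,v,.063) for u,v in box]
for p in P: print(np.round(p,4))
print([np.linalg.norm(P[i]-P[i-1]) for i in range(4)])
# triangulate
def tri(a,b):
    d1=ray(c,*a);d2=ray(s,*b);A=np.c_[d1,-d2];x=np.linalg.lstsq(A,s["position"]-c["position"],rcond=None)[0]
    p=c["position"]+d1*x[0];q=s["position"]+d2*x[1];return (p+q)/2,np.linalg.norm(p-q)
print("bit",tri((341,219),(332.5,237.5)))
save(c,"top2.png",(325,140,425,240),6); save(s,"side2.png",(325,210,425,330),5)
# side corners of tile
for n,px in dict(left=(298,219.5),far=(323.5,206),right=(350,220.5),near=(323,234)).items(): print(n,onz(s,px[0],px[1],.063))
for n,px in dict(left=(225+48/4,160+208/4),right=(225+566/4,160+290/4),near=(225+376/4,160+405/4)).items(): print(n,onz(s,px[0],px[1],.015))
E
```

```text
base box [[211.08441 158.20831]
 [310.75226 155.58548]
 [312.2685  213.20346]
 [212.60065 215.8263 ]]
[0.6394 0.1544 0.015 ]
[ 0.6538 -0.2192  0.015 ]
[ 0.4343 -0.2239  0.015 ]
[0.421  0.1428 0.015 ]
[np.float64(0.21876829003676312), np.float64(0.3738898201254224), np.float64(0.21959242592042943), np.float64(0.3669834948867792)]
tile box [[275. 168.]
 [304. 168.]
 [304. 196.]
 [275. 196.]] ((289.5, 182.0), (28.0, 29.0), 90.0)
[ 0.592  -0.0846  0.063 ]
[ 0.5932 -0.1905  0.063 ]
[ 0.489  -0.1903  0.063 ]
[ 0.4879 -0.0854  0.063 ]
[np.float64(0.10409410657787628), np.float64(0.10583667433365568), np.float64(0.10418980277508041), np.float64(0.10487725719947885)]
bit (array([ 0.39092447, -0.31000485,  0.15446633]), np.float64(0.0018538625771942546))
left [ 0.48484142 -0.08664331  0.063     ]
far [ 0.59869981 -0.08005856  0.063     ]
right [ 0.59748186 -0.19063275  0.063     ]
near [ 0.48557274 -0.18933004  0.063     ]
left [0.42079002 0.13019625 0.015     ]
right [ 0.64468562 -0.21985569  0.015     ]
near [ 0.43364644 -0.22844866  0.015     ]
```

View pics/top2.png

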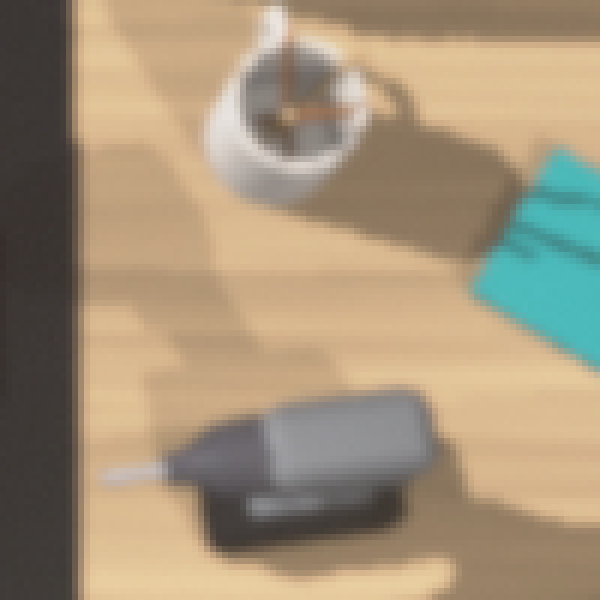

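Call:
{"api": "send_rows", "payload": {
  "steps": [
    [[-0.0013, 0.0408, -0.006], [0, 0, 0.0628], 0.087],
    [[-0.0051, 0.0815, -0.012], [0, 0, 0.1257], 0.087],
    [[-0.0115, 0.1218, -0.018], [0, 0, 0.1885], 0.087],
    [[-0.0204, 0.1616, -0.024], [0, 0, 0.2513], 0.087],
    [[-0.0318, 0.2009, -0.03], [0, 0, 0.3142], 0.087]
  ]
}}

```text
time_s: 0.77
tool_pos: [0.3552, 0.5447, 0.2528]
tool_rot: [180.0, -0.0, 56.9]
force: [0.5, 0.6, 0.9]
grip_width: 0.0868
```

Call:
{"api": "send_rows", "payload": {
  "steps": [
    [[-0.0013, 0.0408, 0], [0, 0, 0.0628], 0.08],
    [[-0.0051, 0.0815, 0], [0, 0, 0.1257], 0.07],
    [[-0.0115, 0.1218, 0], [0, 0, 0.1885], 0.06],
    [[-0.0204, 0.1616, 0], [0, 0, 0.2513], 0.06],
    [[-0.0318, 0.2009, 0], [0, 0, 0.3142], 0.06]
  ]
}}

```text
time_s: 1.18
tool_pos: [0.5062, 0.4082, 0.2525]
tool_rot: [180.0, -0.0, 38.9]
force: [1.1, 0.2, 0.1]
grip_width: 0.0636
```

Call:
{"api": "send_rows", "payload": {
  "steps": [
    [[-0.0013, 0.0408, 0], [0, 0, 0.0628], 0.06],
    [[-0.0051, 0.0815, 0], [0, 0, 0.1257], 0.06],
    [[-0.0115, 0.1218, 0], [0, 0, 0.1885], 0.06],
    [[-0.0204, 0.1616, 0], [0, 0, 0.2513], 0.06],
    [[-0.0318, 0.2009, 0], [0, 0, 0.3142], 0.06]
  ]
}}

```text
time_s: 1.6
tool_pos: [0.6076, 0.2319, 0.2526]
tool_rot: [-180.0, -0.0, 20.9]
force: [0.9, 1.1, -0.2]
grip_width: 0.0602
```

Call:
{"api": "send_rows", "payload": {
  "steps": [
    [[-0.024, 0.032, 0], [0, 0, 0.073], 0.06],
    [[-0.048, 0.064, 0], [0, 0, 0.146], 0.06],
    [[-0.073, 0.096, 0], [0, 0, 0.219], 0.06],
    [[-0.097, 0.128, 0], [0, 0, 0.292], 0.06],
    [[-0.121, 0.159, 0], [0, 0, 0.365], 0.06]
  ]
}}

```text
time_s: 2.02
tool_pos: [0.5501, 0.0396, 0.2526]
tool_rot: [-180.0, -0.0, -0.1]
force: [1.5, -1.0, 1.0]
grip_width: 0.0602
```

```bash
python3 - <<'E'
from h import *
c=cam("wrist"); save(c,"w1.png"); print(c["position"],c["rotation"])
c=cam("side"); save(c,"s3.png",(200,120,440,300),3)
E
```

```text
[0.550284   0.10915631 0.41482055] [-14.8417243    0.0241475   -0.16814844]
```

View pics/w1.png

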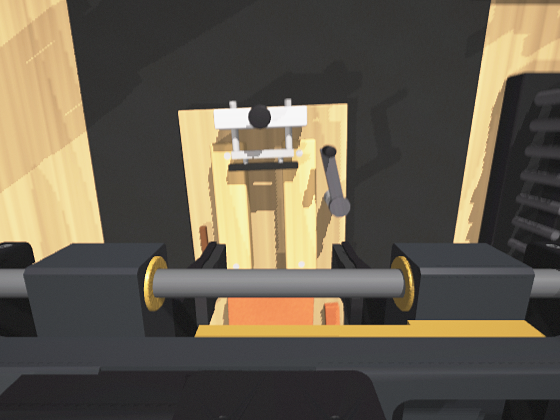

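```bash
python3 - <<'E'
from h import *
c=cam("wrist"); save(c,"w1z.png",(170,90,370,240),4)
E
```

```text
(no output)
```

View pics/w1z.png

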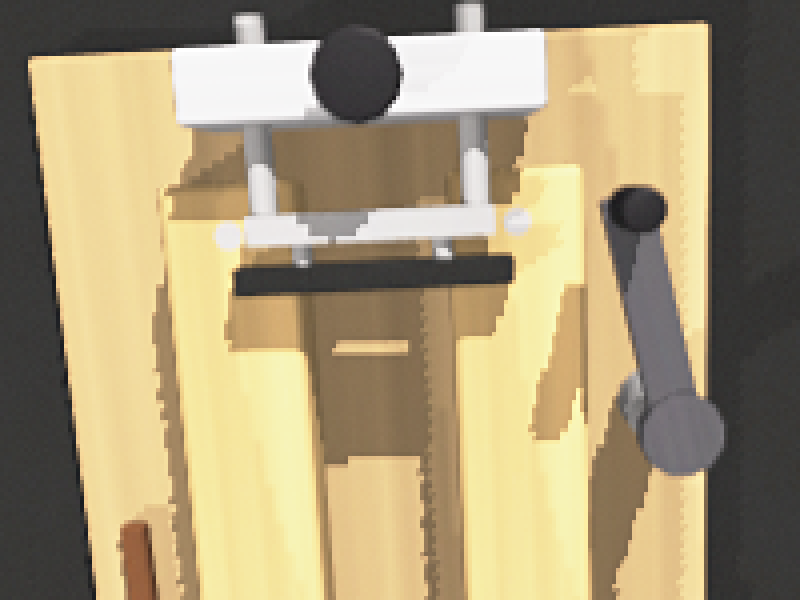

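```bash
python3 - <<'E'
from h import *
c=cam("wrist")
f=lambda a:(170+a[0]/4-.12,90+a[1]/4-.12)
for z0 in (.0,.003):
    FL=onz(c,*f((30,58)),.015+z0);FR=onz(c,*f((709,23)),.015+z0)
    L2=onz(c,*f((94,600)),.015+z0);R2=onz(c,*f((707,600)),.015+z0)
    print("z0",z0,"width",np.linalg.norm(FL-FR),FL,FR,L2,R2)
    a=lambda d:np.degrees(np.arctan2(d[1],d[0]))
    print("yaws",a(FR-FL),a(FL-L2)-90,a(FR-R2)-90)
    th=np.radians(np.mean([a(FR-FL),a(FL-L2)-90,a(FR-R2)-90]))
    X=np.array([np.cos(th),np.sin(th)]);Y=np.array([-X[1],X[0]])
    mid=((FL+FR)/2)[:2]; O=mid-.195*Y
    print("yaw",np.degrees(th),"origin",O)
    rf=lambda p:np.array([(p[:2]-O)@X,(p[:2]-O)@Y])*1000
    print("pad face",rf(onz(c,*f((236,296)),.063+z0)),rf(onz(c,*f((512,280)),.063+z0)))
    print("bracket rear",rf(onz(c,*f((174,122)),.07+z0)),rf(onz(c,*f((545,108)),.07+z0)), "width100?")
    print("knob",rf(onz(c,*f((636,209)),.1+z0)),"post",rf(onz(c,*f((683,433)),.073+z0)))
E
```

```text
z0 0.0 width 0.20979418773596453 [0.42587959 0.14171764 0.015     ] [0.63548405 0.15063797 0.015     ] [ 0.43195058 -0.03581919  0.015     ] [ 0.64442739 -0.03714249  0.015     ]
yaws 2.4369180789218543 1.9585045966220491 2.7267408133863995
yaw 2.3740544963101016 origin [ 0.53875934 -0.04865482]
pad face [-39.80785038 123.35945459] [ 39.13822074 124.13252922]
bracket rear [-51.24305423 171.28993288] [ 49.05308744 170.14860123] width100?
knob [ 68.65167602 143.51694248] post [86.03564086 79.46607793]
z0 0.003 width 0.20822328947067373 [0.42681456 0.14145707 0.018     ] [0.63484954 0.1503106  0.018     ] [ 0.43284009 -0.03475041  0.018     ] [ 0.64372591 -0.0360638   0.018     ]
yaws 2.4369180789218405 1.9585045966220633 2.726740813386357
yaw 2.374054496310087 origin [ 0.53890957 -0.04894879]
pad face [-39.4504328 123.9280737] [ 38.82404529 124.6945718 ]
bracket rear [-50.77635605 171.44799177] [ 48.64928882 170.31656604] width100?
knob [ 68.03634002 143.92547521] post [85.30572276 80.42683578]
```

Call:
{"api": "send_rows", "payload": {
  "steps": [
    [[0, 0.04, 0], [0, 0, -0.01], 0.06],
    [[0, 0.08, 0], [0, 0, -0.02], 0.06],
    [[-0.001, 0.12, 0], [0, 0, -0.03], 0.06],
    [[-0.001, 0.16, 0], [0, 0, -0.04], 0.06],
    [[-0.002, 0.2, 0], [0, 0, -0.044], 0.06]
  ]
}}

```text
time_s: 2.63
tool_pos: [0.5504, -0.1577, 0.2525]
tool_rot: [-180.0, -0.0, 3.0]
force: [1.4, 0.7, 0.5]
grip_width: 0.0598
```

```bash
python3 - <<'E'
from h import *
c=cam("wrist"); save(c,"w2.png"); save(c,"w2z.png",(180,60,380,210),4); print(c["position"],c["rotation"])
E
```

```text
[ 0.54680934 -0.08827275  0.41474574] [-1.48299041e+01  2.90232885e-03  2.87386344e+00]
```

View pics/w2.png

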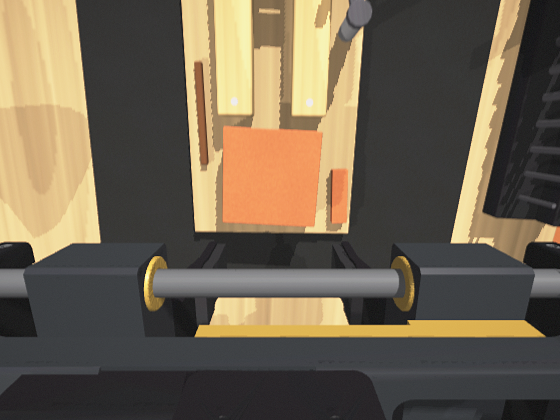

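```bash
cat >> h.py <<'E'
def frame(z0=.001):
    th=np.radians(2.4);X=np.array([np.cos(th),np.sin(th)]);Y=np.array([-X[1],X[0]]);O=np.array([.5388,-.0488]);return X,Y,O
def rf(p):
    X,Y,O=frame();return np.round(np.array([(p[:2]-O)@X,(p[:2]-O)@Y])*1000,1)
def wf(x,y):
    X,Y,O=frame();return O+X*x/1000+Y*y/1000
def tile(c,z,box=(200,60,345,240)):
    hsv=cv2.cvtColor(c["pixels"],cv2.COLOR_RGB2HSV)
    m=((hsv[...,0]<13)&(hsv[...,1]>140)&(hsv[...,2]>150)).astype(np.uint8)*255
    z_=np.zeros_like(m);a,b,d,e=box;z_[b:e,a:d]=m[b:e,a:d]
    cs,_=cv2.findContours(z_,0,cv2.CHAIN_APPROX_NONE);k=max(cs,key=cv2.contourArea)
    pts=np.array([rf(onz(c,u,v,z)) for u,v in k[:,0]],np.float32)
    r=cv2.minAreaRect(pts);print("tile rect rest frame",r);return k,pts,cv2.boxPoints(r)
E
python3 - <<'E'
from h import *
c=cam("wrist")
k,p,b=tile(c,.063);print(b)
ap=cv2.approxPolyDP(k,4,True)[:,0];print(ap.tolist(),[rf(onz(c,u,v,.063)).tolist() for u,v in ap])
g=lambda a:(a[0],a[1])
print("base near corners",rf(onz(c,195.5,232.5,.016)),rf(onz(c,348,231.5,.016)))
E
```

```text
tile rect rest frame ((-3.059722900390625, -89.39175415039062), (110.71232604980469, 110.32255554199219), 87.35237121582031)
[[ -60.719208 -142.14075 ]
 [  49.48558  -147.23691 ]
 [  54.599762  -36.64276 ]
 [ -55.605026  -31.5466  ]]
[[225, 114], [225, 211], [316, 214], [324, 120]] [[-54.1, -32.1], [-59.6, -141.9], [48.7, -145.9], [54.5, -38.8]]
base near corners [-110.2 -184.6] [  99.2 -183.9]
```

View pics/w2z.png

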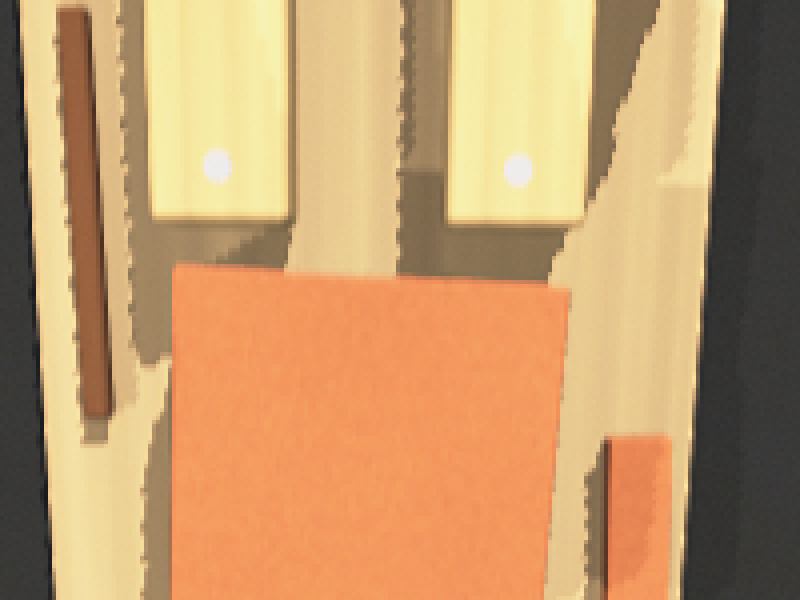

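```bash
python3 - <<'E'
from h import *
c=cam("wrist"); save(c,"w3z.png",(180,60,380,260),3)
k,p,b=tile(c,.063);ap=cv2.approxPolyDP(k,4,True)[:,0];print(ap.tolist())
print(c["position"],env.get_obs()["tool_pos"],env.get_obs()["tool_rot"])
E
```

```text
tile rect rest frame ((-2.9505157470703125, -89.0565185546875), (110.91899108886719, 110.26062774658203), 87.34260559082031)
[[224, 118], [225, 214], [316, 217], [323, 123]]
[ 0.54598236 -0.09522491  0.41471597] [ 0.54942456 -0.16091052  0.25255717] [1.79922301e+02 2.96254560e-03 2.41318332e+00]
```

View pics/w3z.png

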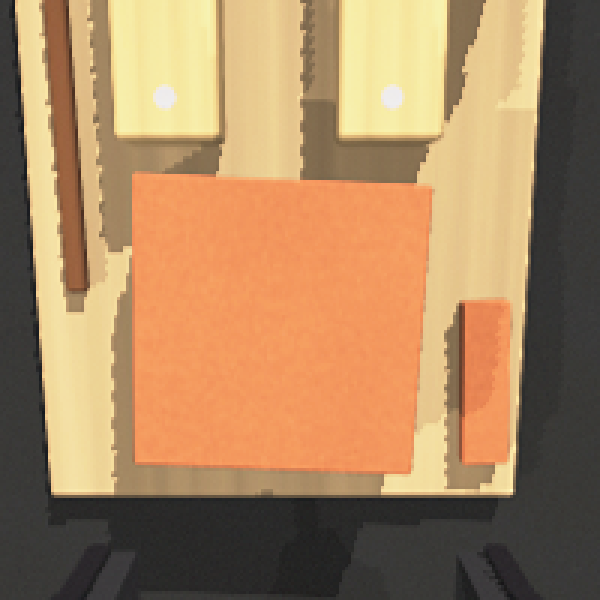

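```bash
python3 - <<'E'
from h import *
c=cam("wrist")
q=lambda x,y,z:rf(onz(c,180+x/3-.17,60+y/3-.17,z))
print(c["position"][1],"base near",q(50,494,.016),q(515,494,.016))
print("batten ends",q(115,136,.050),q(220,136,.05),q(339,137,.05),q(442,136,.05))
print("rows target: behind stack world",wf(0,-200))
E
```

```text
-0.09119900150732639 base near [-106.4 -164. ] [ 104.7 -164.2]
batten ends [-62.4 -13.1] [-23.  -13.2] [ 21.7 -13.6] [ 60.4 -13.3]
rows target: behind stack world [ 0.54717513 -0.24862457]
```

Call:
{"api": "send_rows", "payload": {
  "steps": [
    [[-0.002, 0.038, 0], [0, 0, 0], 0.06],
    [[-0.005, 0.076, 0.012], [0, 0, 0], 0.06],
    [[-0.009, 0.083, 0.05], [0, 0, 0], 0.06],
    [[-0.009, 0.083, 0.09], [0, 0, 0], 0.06],
    [[-0.009, 0.083, 0.13], [0, 0, 0], 0.06]
  ]
}}

```text
time_s: 3.25
tool_pos: [0.5459, -0.2395, 0.1213]
tool_rot: [-180.0, -0.1, 2.8]
force: [1.2, 0.5, -0.3]
grip_width: 0.0602
```

Call:
{"api": "send_rows", "payload": {
  "steps": [
    [[0, 0, 0.03], [0, 0, 0], 0.06],
    [[0, 0, 0.055], [0, 0, 0], 0.06],
    [[0, 0, 0.065], [0, 0, 0], 0.06],
    [[0, 0, 0.0665], [0, 0, 0], 0.06],
    [[0, 0, 0.0665], [0, 0, 0], 0.06]
  ]
}}

```text
time_s: 3.67
tool_pos: [0.5453, -0.24, 0.0562]
tool_rot: [-180.0, 0.0, 2.8]
force: [-0.1, -0.6, -0.7]
grip_width: 0.06
```

```bash
cat >> h.py <<'E'
def st(n=6):
    f=[];p=[];t=[]
    for i in range(n):
        o=env.get_obs();f.append(o["force"]);p.append(o["tool_pos"]);t.append(o["wrist_torque"])
        if i<n-1: env.read_camera("side")
    f=np.array(f);X,Y,O=frame()
    m=f.mean(0);pp=np.mean(p,0)
    print("t",o["time_s"],"force rest x,y,z",np.round([m[:2]@X,m[:2]@Y,m[2]],2),"std",f.std(0).round(2),"tcp rest",rf(pp),"z",pp[2].round(4),"rot",o["tool_rot"].round(2),"torq",np.mean(t,0).round(2),"grip",o["grip_width"].round(4))
E
python3 - <<'E'
from h import *
st()
c=cam("side"); save(c,"s4.png",(240,150,420,290),4)
c=cam("wrist"); save(c,"w4.png")
E
```

```text
Traceback (most recent call last):
  File "h.py", line 36, in st
    print("t",o["time_s"],"force rest x,y,z",np.round([m[:2]@X,m[:2]@Y,m[2]],2),"std",f.std(0).round(2),"tcp rest",rf(pp),"z",pp[2].round(4),"rot",o["tool_rot"].round(2),"torq",np.mean(t,0).round(2),"grip",o["grip_width"].round(4))
                                                                                                                                                                                                              ^^^^^^^^^^^^^^^^^^^^^
AttributeError: 'float' object has no attribute 'round'
```

```bash
sed -i 's/,"grip",o\["grip_width"\].round(4)//' h.py
python3 - <<'E'
from h import *
st(8)
c=cam("side"); save(c,"s4.png",(240,150,420,290),4)
c=cam("wrist"); save(c,"w4.png")
E
```

```text
t 4.2667 force rest x,y,z [ 0.05 -0.09  0.09] std [0.4  0.27 0.58] tcp rest [  -2.1 -193.1] z 0.0569 rot [-1.80e+02 -2.00e-02  2.65e+00] torq [-0.11  0.04 -0.01]
```

View pics/s4.png

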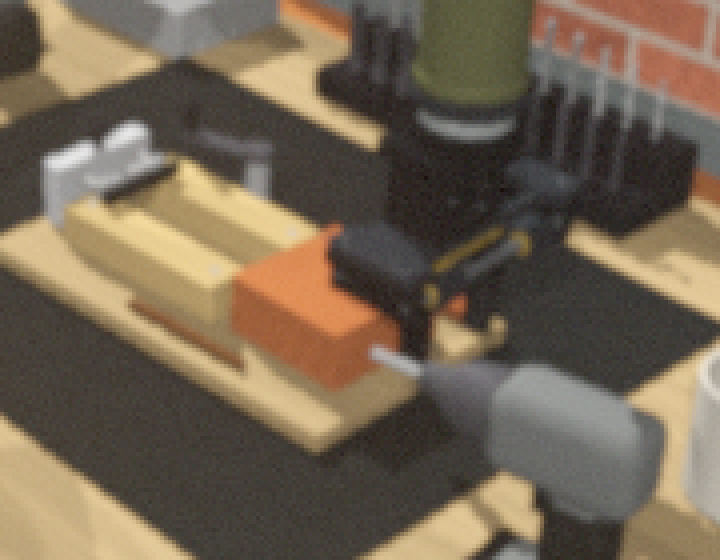

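View pics/w4.png

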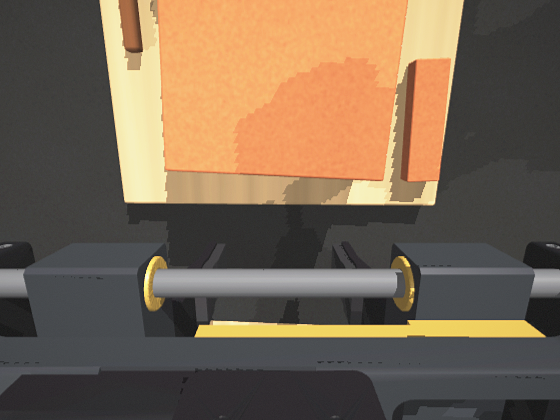

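Call:
{"api": "send_rows", "payload": {
  "steps": [
    [[0, -0.01, 0.0012], [0, 0, 0.003], 0.06],
    [[0, -0.02, 0.0012], [0, 0, 0.003], 0.06],
    [[0, -0.028, 0.0012], [0, 0, 0.003], 0.06],
    [[0, -0.031, 0.0012], [0, 0, 0.003], 0.06],
    [[0, -0.034, 0.0012], [0, 0, 0.003], 0.06]
  ]
}}

```text
time_s: 4.78
tool_pos: [0.5429, -0.2062, 0.0548]
tool_rot: [-180.0, -0.0, 2.6]
force: [-0.3, -0.6, -0.2]
grip_width: 0.0599
```

Call:
{"api": "send_rows", "payload": {
  "steps": [
    [[0, -0.002, 0], [0, 0, 0], 0.06],
    [[0, -0.004, 0], [0, 0, 0], 0.06],
    [[0, -0.006, 0], [0, 0, 0], 0.06],
    [[0, -0.008, 0], [0, 0, 0], 0.06],
    [[0, -0.01, 0], [0, 0, 0], 0.06]
  ]
}}

```text
time_s: 5.2
tool_pos: [0.5424, -0.1981, 0.055]
tool_rot: [180.0, -0.0, 2.4]
force: [0.8, -1.7, -1.2]
grip_width: 0.0604
```

```bash
python3 - <<'E'
from h import *
st(6)
c=cam("wrist"); save(c,"w5.png")
E
```

```text
t 5.45 force rest x,y,z [ 0.35 -1.08  0.18] std [0.42 0.47 0.78] tcp rest [  -2.7 -149. ] z 0.055 rot [-1.7999e+02 -1.0000e-02  2.4800e+00] torq [-0.32 -0.03 -0.03]
```

View pics/w5.png

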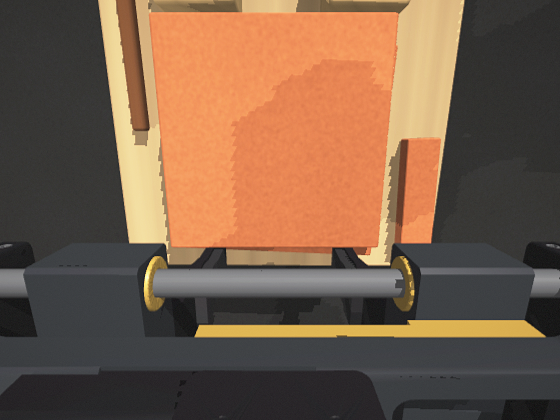

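Call:
{"api": "send_rows", "payload": {
  "steps": [
    [[0, -0.004, 0], [0, 0, 0], 0.06],
    [[0, -0.008, 0], [0, 0, 0], 0.06],
    [[0, -0.012, 0], [0, 0, 0], 0.06],
    [[0, -0.016, 0], [0, 0, 0], 0.06],
    [[0, -0.02, 0], [0, 0, 0], 0.06]
  ]
}}

```text
time_s: 5.92
tool_pos: [0.5414, -0.1773, 0.0549]
tool_rot: [180.0, -0.0, 2.5]
force: [0.4, -3.4, 0.5]
grip_width: 0.06
```

Call:
{"api": "send_rows", "payload": {
  "steps": [
    [[0, -0.004, 0], [0, 0, 0], 0.06],
    [[0, -0.008, 0], [0, 0, 0], 0.06],
    [[0, -0.012, 0], [0, 0, 0], 0.06],
    [[0, -0.016, 0], [0, 0, 0], 0.06],
    [[0, -0.02, 0], [0, 0, 0], 0.06]
  ]
}}

```text
time_s: 6.33
tool_pos: [0.5406, -0.1574, 0.0549]
tool_rot: [180.0, -0.0, 2.5]
force: [-0.2, -2.7, 1.3]
grip_width: 0.0601
```

```bash
python3 - <<'E'
from h import *
st(4)
c=cam("wrist"); save(c,"w6.png")
E
```

```text
t 6.4833 force rest x,y,z [-0.36 -1.14  0.57] std [0.27 1.56 0.55] tcp rest [  -2.8 -107.8] z 0.0548 rot [-1.7992e+02  2.0000e-02  2.5400e+00] torq [-0.38  0.06 -0.01]
```

View pics/w6.png

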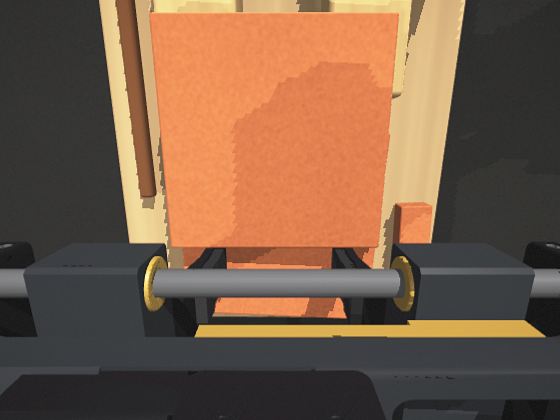

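Call:
{"api": "send_rows", "payload": {
  "steps": [
    [[0, -0.004, 0], [0, 0, 0], 0.06],
    [[0, -0.008, 0], [0, 0, 0], 0.06],
    [[0, -0.012, 0], [0, 0, 0], 0.06],
    [[0, -0.016, 0], [0, 0, 0], 0.06],
    [[0, -0.02, 0], [0, 0, 0], 0.06]
  ]
}}

```text
time_s: 6.95
tool_pos: [0.5396, -0.1375, 0.0549]
tool_rot: [180.0, -0.0, 2.5]
force: [0.6, -1.6, -0.0]
grip_width: 0.0598
```

Call:
{"api": "send_rows", "payload": {
  "steps": [
    [[0, -0.004, 0], [0, 0, 0], 0.06],
    [[0, -0.008, 0], [0, 0, 0], 0.06],
    [[0, -0.012, 0], [0, 0, 0], 0.06],
    [[0, -0.016, 0], [0, 0, 0], 0.06],
    [[0, -0.02, 0], [0, 0, 0], 0.06]
  ]
}}

```text
time_s: 7.37
tool_pos: [0.5389, -0.1174, 0.055]
tool_rot: [-180.0, -0.0, 2.5]
force: [0.6, -1.9, 0.6]
grip_width: 0.06
```

Call:
{"api": "send_rows", "payload": {
  "steps": [
    [[0, -0.004, 0], [0, 0, 0], 0.06],
    [[0, -0.008, 0], [0, 0, 0], 0.06],
    [[0, -0.012, 0], [0, 0, 0], 0.06],
    [[0, -0.016, 0], [0, 0, 0], 0.06],
    [[0, -0.02, 0], [0, 0, 0], 0.06]
  ]
}}

```text
time_s: 7.78
tool_pos: [0.5376, -0.097, 0.0546]
tool_rot: [-180.0, 0.0, 2.5]
force: [0.3, -1.8, -0.8]
grip_width: 0.0601
```

Call:
{"api": "send_rows", "payload": {
  "steps": [
    [[0, -0.004, 0], [0, 0, 0], 0.06],
    [[0, -0.008, 0], [0, 0, 0], 0.06],
    [[0, -0.012, 0], [0, 0, 0], 0.06],
    [[0, -0.016, 0], [0, 0, 0], 0.06],
    [[0, -0.02, 0], [0, 0, 0], 0.06]
  ]
}}

```text
time_s: 8.2
tool_pos: [0.5369, -0.0772, 0.0547]
tool_rot: [-180.0, 0.0, 2.5]
force: [0.5, -1.4, -0.8]
grip_width: 0.0598
```

```bash
python3 - <<'E'
from h import *
st(4)
c=cam("wrist"); save(c,"w7.png")
k,p,b=tile(c,.062,(130,2,430,247));print(b)
c=cam("side"); save(c,"s7.png",(220,140,400,280),4)
E
```

```text
t 8.35 force rest x,y,z [-0.04 -0.43 -0.16] std [0.4  0.57 0.4 ] tcp rest [ -3.  -27.8] z 0.0548 rot [-179.95   -0.      2.54] torq [-0.19  0.07  0.04]
tile rect rest frame ((-5.351306915283203, 38.627418518066406), (110.3899917602539, 110.18047332763672), 0.06056773290038109)
[[-60.604507  93.65927 ]
 [-60.488037 -16.521135]
 [ 49.901894 -16.404434]
 [ 49.785423  93.77597 ]]
```

View pics/w7.png

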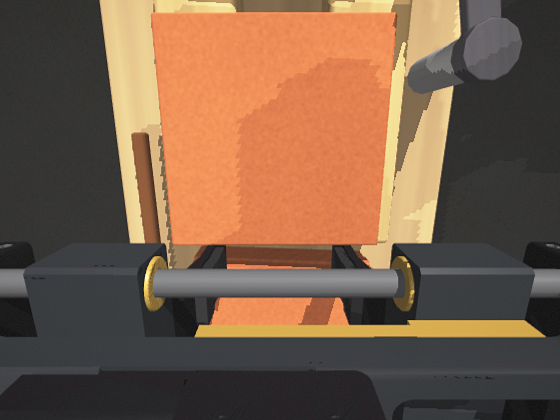

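View pics/s7.png

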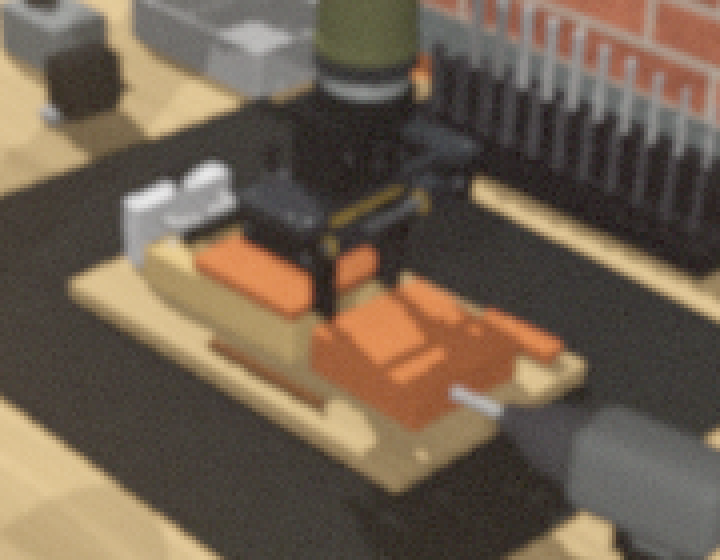

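Call:
{"api": "send_rows", "payload": {
  "steps": [
    [[0, -0.004, 0], [0, 0, 0], 0.06],
    [[0, -0.008, 0], [0, 0, 0], 0.06],
    [[0, -0.012, 0], [0, 0, 0], 0.06],
    [[0, -0.016, 0], [0, 0, 0], 0.06],
    [[0, -0.02, 0], [0, 0, 0], 0.06]
  ]
}}

```text
time_s: 8.87
tool_pos: [0.5363, -0.0577, 0.055]
tool_rot: [180.0, -0.0, 2.5]
force: [0.5, -2.1, 1.0]
grip_width: 0.06
```

Call:
{"api": "send_rows", "payload": {
  "steps": [
    [[0, -0.001, 0], [0, 0, 0], 0.06],
    [[0, -0.002, 0], [0, 0, 0], 0.06],
    [[0, -0.003, 0], [0, 0, 0], 0.06],
    [[0, -0.004, 0], [0, 0, 0], 0.06],
    [[0, -0.005, 0], [0, 0, 0], 0.06]
  ]
}}

```text
time_s: 9.28
tool_pos: [0.5361, -0.0532, 0.055]
tool_rot: [180.0, -0.0, 2.5]
force: [1.5, -2.8, 1.8]
grip_width: 0.0596
```

```bash
python3 - <<'E'
from h import *
st(6)
c=cam("wrist"); save(c,"w8.png")
k,p,b=tile(c,.062,(130,2,430,247))
E
```

```text
t 9.5333 force rest x,y,z [ 0.34 -2.8   2.22] std [0.64 0.51 0.38] tcp rest [-2.9 -4. ] z 0.055 rot [-1.80e+02 -2.00e-02  2.48e+00] torq [-0.7   0.03 -0.01]
tile rect rest frame ((-5.199993133544922, 61.94999313354492), (109.89998626708984, 110.39998626708984), 90.0)
```

View pics/w8.png

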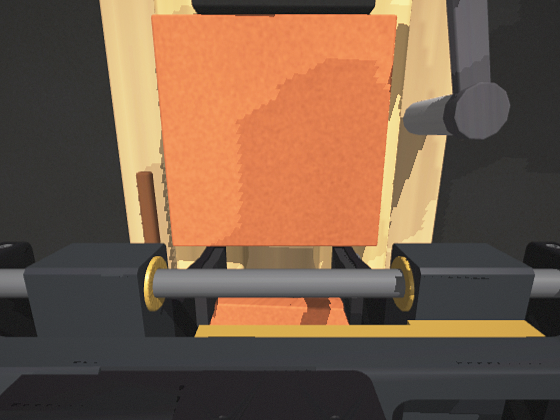

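Call:
{"api": "send_rows", "payload": {
  "steps": [
    [[0, -0.0002, 0], [0, 0, 0], 0.06],
    [[0, -0.0004, 0], [0, 0, 0], 0.06],
    [[0, -0.0006, 0], [0, 0, 0], 0.06],
    [[0, -0.0008, 0], [0, 0, 0], 0.06],
    [[0, -0.001, 0], [0, 0, 0], 0.06]
  ]
}}

```text
time_s: 10.0
tool_pos: [0.536, -0.052, 0.0549]
tool_rot: [180.0, -0.0, 2.5]
force: [1.5, -4.4, 3.6]
grip_width: 0.0602
```

```bash
python3 - <<'E'
from h import *
c=cam("wrist"); save(c,"w9z.png",(140,0,420,60),2.8)
st(7)
E
```

```text
t 10.35 force rest x,y,z [-0.06 -3.79  2.91] std [0.45 0.27 0.64] tcp rest [-2.9 -3. ] z 0.055 rot [ 1.80e+02 -1.00e-02  2.48e+00] torq [-0.97 -0.01  0.01]
```

View pics/w9z.png

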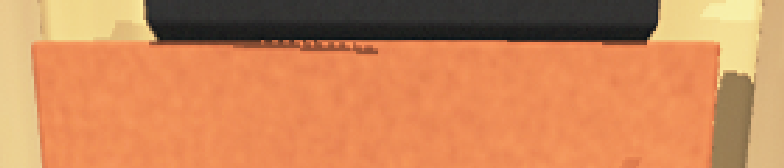

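Call:
{"api": "send_rows", "payload": {
  "steps": [
    [[0, -0.0002, 0], [0, 0, 0], 0.06],
    [[0, -0.0004, 0], [0, 0, 0], 0.06],
    [[0, -0.0006, 0], [0, 0, 0], 0.06],
    [[0, -0.0008, 0], [0, 0, 0], 0.06],
    [[0, -0.001, 0], [0, 0, 0], 0.06]
  ]
}}

```text
time_s: 10.77
tool_pos: [0.536, -0.0511, 0.0549]
tool_rot: [180.0, -0.0, 2.5]
force: [-0.2, -4.7, 3.4]
grip_width: 0.0597
```

```bash
python3 - <<'E'
from h import *
st(7)
E
```

```text
t 11.0667 force rest x,y,z [ 0.21 -4.83  3.62] std [0.51 0.24 0.25] tcp rest [-2.9 -2.2] z 0.0549 rot [ 1.7999e+02 -1.0000e-02  2.4800e+00] torq [-1.19 -0.03 -0.01]
```

```bash
python3 - <<'E'
from h import *
c=cam("wrist"); save(c,"w10.png")
c=cam("side"); save(c,"s10.png",(235,170,335,245),7)
k,p,b=tile(cam("wrist"),.062,(130,2,430,247))
E
```

```text
tile rect rest frame ((-5.300006866455078, 63.7499885559082), (110.39998626708984, 109.89997863769531), 0.0)
```

View pics/w10.png

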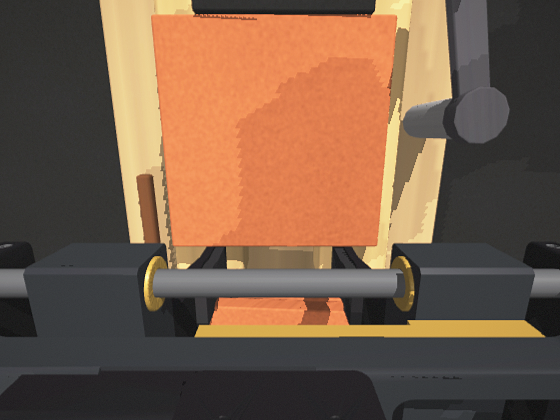

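View pics/s10.png

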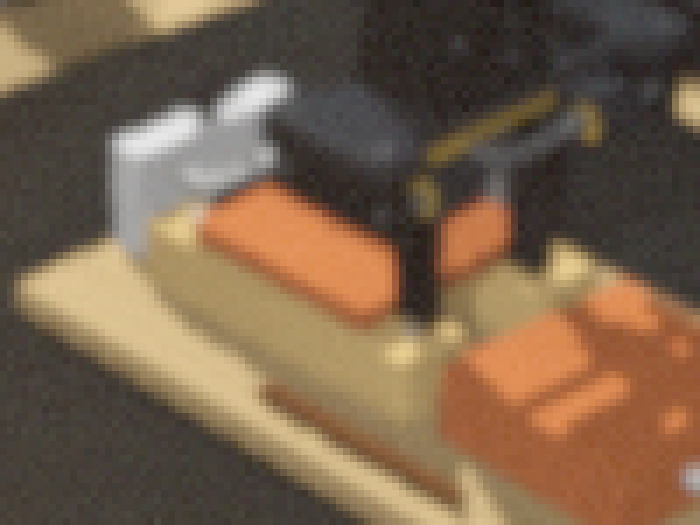

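```bash
python3 - <<'E'
import cv2,numpy as np
a=cv2.imread("pics/w8.png");b=cv2.imread("pics/w10.png")
A=a[0:30,180:390];B=b[0:30,180:390]
cv2.imwrite("pics/cmp.png",cv2.resize(np.vstack([A,B]),None,fx=3.8,fy=6,interpolation=cv2.INTER_NEAREST))
for im in(a,b): print(im[0:20,300].tolist())
E
```

```text
[[51, 50, 53], [49, 52, 53], [47, 50, 50], [51, 53, 54], [49, 52, 52], [43, 46, 44], [36, 38, 39], [34, 32, 35], [30, 31, 31], [31, 34, 34], [31, 35, 35], [29, 27, 30], [22, 24, 23], [21, 20, 12], [66, 104, 190], [86, 138, 240], [88, 142, 239], [85, 139, 237], [86, 140, 238], [87, 141, 238]]
[[49, 50, 53], [48, 50, 49], [49, 50, 52], [50, 51, 53], [49, 49, 50], [49, 51, 52], [49, 52, 51], [48, 50, 51], [50, 52, 52], [41, 44, 42], [36, 36, 37], [30, 32, 32], [27, 29, 27], [26, 28, 24], [37, 49, 81], [80, 129, 234], [89, 141, 241], [85, 138, 238], [87, 139, 238], [88, 142, 239]]
```

View pics/cmp.png

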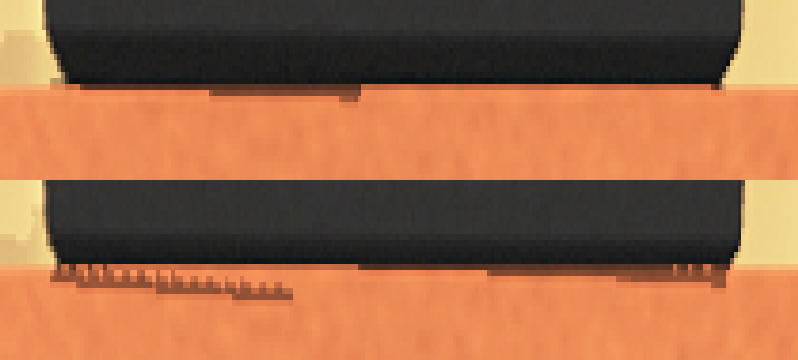

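Call:
{"api": "send_rows", "payload": {
  "steps": [
    [[0, 0.002, 0], [0, 0, 0], 0.06],
    [[0, 0.004, 0], [0, 0, 0], 0.06],
    [[0, 0.004, 0], [0, 0, 0], 0.06],
    [[0, 0.004, 0], [0, 0, 0], 0.06],
    [[0, 0.004, 0], [0, 0, 0], 0.06]
  ]
}}

```text
time_s: 11.63
tool_pos: [0.5357, -0.054, 0.0545]
tool_rot: [-180.0, 0.0, 2.5]
force: [0.3, -0.5, 0.0]
grip_width: 0.06
```

```bash
python3 - <<'E'
from h import *
st(6)
c=cam("wrist");save(c,"w11.png")
E
```

```text
t 11.8833 force rest x,y,z [ 0.15  0.04 -0.04] std [0.34 0.38 0.39] tcp rest [-3.2 -5.4] z 0.0547 rot [-179.99    0.      2.49] torq [-0.09  0.02  0.01]
```

View pics/w11.png

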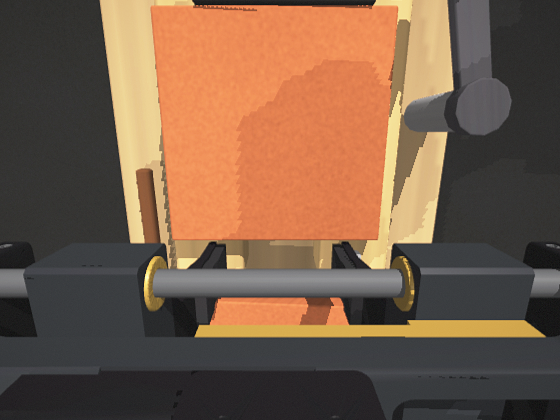

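Call:
{"api": "send_rows", "payload": {
  "steps": [
    [[0, 0, -0.0015], [0, 0, 0], 0.06],
    [[0, 0, -0.0015], [0, 0, 0], 0.06],
    [[0, -0.001, -0.0015], [0, 0, 0], 0.06],
    [[0, -0.002, -0.0015], [0, 0, 0], 0.06],
    [[0, -0.003, -0.0015], [0, 0, 0], 0.06]
  ]
}}

```text
time_s: 12.35
tool_pos: [0.5359, -0.0517, 0.0564]
tool_rot: [-180.0, -0.0, 2.5]
force: [0.6, 0.7, 0.1]
grip_width: 0.06
```

```bash
python3 - <<'E'
from h import *
st(6)
E
```

```text
t 12.6 force rest x,y,z [-0.2   0.29  0.23] std [0.41 0.41 0.33] tcp rest [-3.  -2.7] z 0.0563 rot [ 1.80e+02 -1.00e-02  2.49e+00] torq [-0.08  0.03 -0.  ]
```

Call:
{"api": "send_rows", "payload": {
  "steps": [
    [[0, -0.0003, 0], [0, 0, 0], 0.06],
    [[0, -0.0006, 0], [0, 0, 0], 0.06],
    [[0, -0.0009, 0], [0, 0, 0], 0.06],
    [[0, -0.0012, 0], [0, 0, 0], 0.06],
    [[0, -0.0015, 0], [0, 0, 0], 0.06]
  ]
}}

```text
time_s: 13.02
tool_pos: [0.5359, -0.0511, 0.0564]
tool_rot: [179.9, -0.0, 2.5]
force: [0.2, -1.5, 0.2]
grip_width: 0.0603
```

```bash
python3 - <<'E'
from h import *
st(6)
c=cam("wrist");save(c,"w12z.png",(180,0,390,40),3.8)
E
```

```text
t 13.2667 force rest x,y,z [-0.15 -2.18 -0.06] std [0.4  0.35 0.21] tcp rest [-3.1 -2.1] z 0.0564 rot [179.97  -0.     2.46] torq [-0.69  0.03 -0.01]
```

View pics/w12z.png

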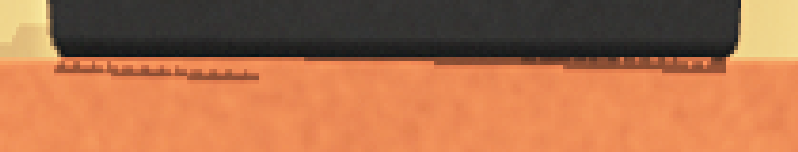

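Call:
{"api": "send_rows", "payload": {
  "steps": [
    [[0, -0.0002, 0], [0, 0, 0], 0.06],
    [[0, -0.0004, 0], [0, 0, 0], 0.06],
    [[0, -0.0006, 0], [0, 0, 0], 0.06],
    [[0, -0.0008, 0], [0, 0, 0], 0.06],
    [[0, -0.001, 0], [0, 0, 0], 0.06]
  ]
}}

```text
time_s: 13.73
tool_pos: [0.5357, -0.05, 0.0564]
tool_rot: [180.0, -0.0, 2.5]
force: [-0.2, -4.7, -0.2]
grip_width: 0.06
```

```bash
python3 - <<'E'
from h import *
st(6)
c=cam("wrist");save(c,"w13z.png",(180,0,390,40),3.8)
E
```

```text
t 13.9833 force rest x,y,z [-0.3  -5.34  0.31] std [0.42 0.48 0.54] tcp rest [-3.1 -1.1] z 0.0564 rot [179.96   0.     2.46] torq [-1.28  0.1  -0.06]
```

View pics/w13z.png

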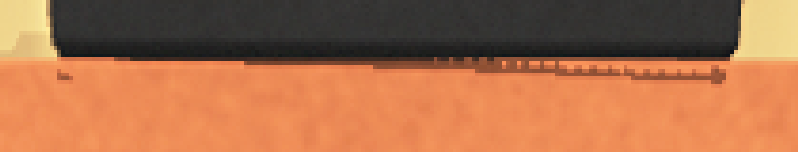

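Call:
{"api": "send_rows", "payload": {
  "steps": [
    [[0, -0.0002, 0], [0, 0, 0], 0.06],
    [[0, -0.0004, 0], [0, 0, 0], 0.06],
    [[0, -0.0006, 0], [0, 0, 0], 0.06],
    [[0, -0.0008, 0], [0, 0, 0], 0.06],
    [[0, -0.0009, 0], [0, 0, 0], 0.06]
  ]
}}

```text
time_s: 14.45
tool_pos: [0.5357, -0.0496, 0.0564]
tool_rot: [179.9, 0.0, 2.4]
force: [-0.5, -6.1, -0.3]
grip_width: 0.0601
```

```bash
python3 - <<'E'
from h import *
st(6)
c=cam("wrist");save(c,"w14.png")
E
```

```text
t 14.7 force rest x,y,z [-0.64 -6.05  0.24] std [0.58 0.37 0.31] tcp rest [-3.2 -0.7] z 0.0564 rot [179.93   0.     2.45] torq [-1.49  0.09 -0.06]
```

View pics/w14.png

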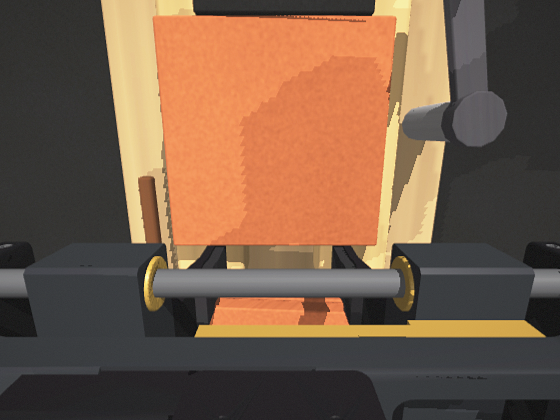

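Call:
{"api": "send_rows", "payload": {
  "steps": [
    [[0, -0.0003, 0], [0, 0, 0], 0.06],
    [[0, -0.0006, 0], [0, 0, 0], 0.06],
    [[0, -0.0009, 0], [0, 0, 0], 0.06],
    [[0, -0.0012, 0], [0, 0, 0], 0.06],
    [[0, -0.0012, 0], [0, 0, 0], 0.06]
  ]
}}

```text
time_s: 15.17
tool_pos: [0.5355, -0.0491, 0.0564]
tool_rot: [179.9, 0.0, 2.4]
force: [-0.3, -7.4, -0.6]
grip_width: 0.06
```

```bash
python3 - <<'E'
from h import *
st(6)
E
```

```text
t 15.4167 force rest x,y,z [-0.74 -6.8  -0.09] std [0.12 0.29 0.51] tcp rest [-3.2 -0.2] z 0.0564 rot [1.7988e+02 1.0000e-02 2.4200e+00] torq [-1.76  0.13 -0.13]
```

Call:
{"api": "send_rows", "payload": {
  "steps": [
    [[0, -0.0003, 0], [0, 0, 0], 0.06],
    [[0, -0.0006, 0], [0, 0, 0], 0.06],
    [[0, -0.0009, 0], [0, 0, 0], 0.06],
    [[0, -0.0012, 0], [0, 0, 0], 0.06],
    [[0, -0.0012, 0], [0, 0, 0], 0.06]
  ]
}}

```text
time_s: 15.83
tool_pos: [0.5355, -0.0486, 0.0564]
tool_rot: [179.8, 0.0, 2.4]
force: [-0.3, -8.2, -0.2]
grip_width: 0.06
```

```bash
python3 - <<'E'
from h import *
st(6)
E
```

```text
t 16.0833 force rest x,y,z [-1.12 -8.41  0.2 ] std [0.39 0.18 0.25] tcp rest [-3.3  0.3] z 0.0564 rot [1.7984e+02 1.0000e-02 2.3900e+00] torq [-2.03  0.12 -0.11]
```

Call:
{"api": "send_rows", "payload": {
  "steps": [
    [[0, 0.001, 0], [0, 0, 0], 0.06],
    [[0, 0.002, 0], [0, 0, 0], 0.06],
    [[0, 0.003, 0], [0, 0, 0], 0.06],
    [[0, 0.004, 0], [0, 0, 0], 0.06],
    [[0, 0.006, 0], [0, 0, 0], 0.06]
  ]
}}

```text
time_s: 16.5
tool_pos: [0.5359, -0.0507, 0.0563]
tool_rot: [-179.9, 0.0, 2.5]
force: [-0.4, -1.2, 0.3]
grip_width: 0.0599
```

Call:
{"api": "send_rows", "payload": {
  "steps": [
    [[0, 0.003, 0], [0, 0, 0], 0.06],
    [[0, 0.008, 0], [0, 0, 0], 0.06],
    [[0, 0.014, 0], [0, 0, 0], 0.06],
    [[0, 0.018, -0.012], [0, 0, 0], 0.06],
    [[0, 0.018, -0.04], [0, 0, 0], 0.06]
  ]
}}

```text
time_s: 16.92
tool_pos: [0.5339, -0.0712, 0.0943]
tool_rot: [180.0, 0.4, 2.4]
force: [0.4, 0.2, -0.3]
grip_width: 0.0598
```

```bash
python3 - <<'E'
from h import *
st(5)
c=cam("wrist");save(c,"w15.png")
k,p,b=tile(c,.062,(130,2,400,235))
E
```

```text
t 17.1167 force rest x,y,z [ 0.54 -0.12  0.63] std [0.99 0.76 1.68] tcp rest [ -1.9 -22.1] z 0.0988 rot [-1.7996e+02 -1.6000e-01  2.4700e+00] torq [-0.11 -0.05 -0.01]
tile rect rest frame ((-5.511913299560547, 64.23356628417969), (110.33147430419922, 110.382568359375), 89.78778839111328)
```

View pics/w15.png

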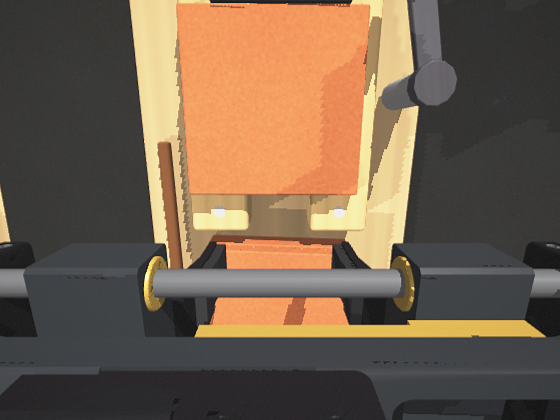

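Call:
{"api": "send_rows", "payload": {
  "steps": [
    [[0, 0, -0.03], [0, 0, 0], 0.05],
    [[0.01, -0.03, -0.05], [0, 0, 0], 0.04],
    [[0.025, -0.065, -0.05], [0, 0, 0], 0.04],
    [[0.04, -0.1, -0.05], [0, 0, 0], 0.04],
    [[0.055, -0.13, -0.05], [0, 0, 0], 0.04]
  ]
}}

```text
time_s: 17.58
tool_pos: [0.586, 0.0651, 0.1462]
tool_rot: [-179.9, 0.0, 2.6]
force: [0.6, 0.2, -0.3]
grip_width: 0.0412
```

```bash
python3 - <<'E'
from h import *
st(4)
c=cam("wrist");save(c,"w16.png")
o=env.get_obs();print(rf(o["tool_pos"]))
E
```

```text
t 17.7333 force rest x,y,z [ 0.53  1.54 -0.12] std [1.14 2.73 0.33] tcp rest [ 52.6 115.7] z 0.1455 rot [-1.7999e+02  1.2000e-01  2.8600e+00] torq [ 0.04 -0.02  0.  ]
[ 51.2 110. ]
```

View pics/w16.png

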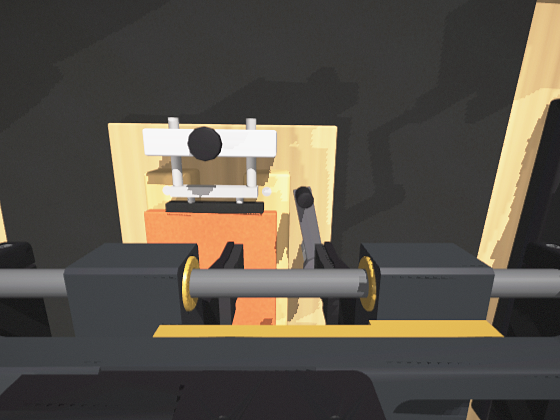

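```bash
python3 - <<'E'
from h import *
c=cam("wrist");save(c,"w17z.png",(140,120,340,270),4)
m=(c["pixels"].max(2)<60).astype(np.uint8)
for box in [(180,125,235,165),(285,180,325,215)]:
    a,b,d,e=box; s=m[b:e,a:d];n,l,stt,ce=cv2.connectedComponentsWithStats(s);i=1+stt[1:,4].argmax();print(box,stt[i],ce[i]+[a,b])
o=env.get_obs();print(o["tool_pos"],rf(o["tool_pos"]),o["tool_rot"])
P=c["position"];print("cam",P)
c1=dict(c);c1["position"]=np.array([0.550284,0.10915631,0.41482055]);c1["R"]=R.from_euler("xyz",[-14.8417243,0.0241475,-0.16814844],degrees=True).as_matrix()
for u,v in[(205,143)]:
    d1=ray(c1,170+357/4,90+73/4);d2=ray(c,u,v);A=np.c_[d1,-d2];x=np.linalg.lstsq(A,c["position"]-c1["position"],rcond=None)[0];p=c1["position"]+d1*x[0];q=c["position"]+d2*x[1];print("black ball",rf(p),p,q)
E
```

```text
(180, 125, 235, 165) [  9   0  33  32 561] [203.54901961 142.99286988]
(285, 180, 325, 215) [ 11   3  18  21 251] [304.34661355 193.33466135]
[0.58528118 0.0614722  0.14543511] [ 51.1 108.2] [1.79927444e+02 1.11009884e-01 2.48782670e+00]
cam [0.58260112 0.13292404 0.30728389]
black ball [  0.9 180.3] [0.53212697 0.13133869 0.11366364] [0.53669615 0.12447766 0.1128828 ]
```

View pics/w17z.png

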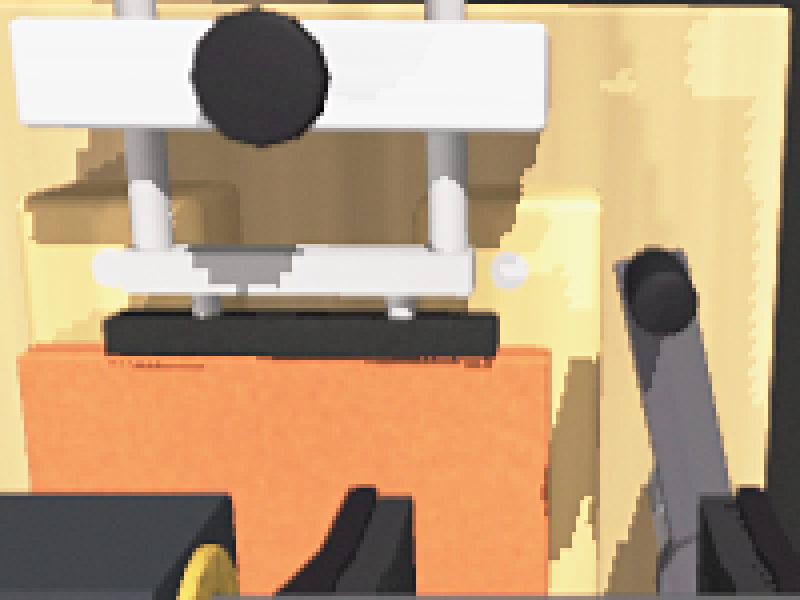

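```bash
python3 - <<'E'
from h import *
c=cam("wrist")
for z in(.1,.102): print(rf(onz(c,140+663/4-.1,120+303/4-.1,z)))
o=env.get_obs();print(rf(o["tool_pos"]),o["tool_pos"][2],c["position"]-o["tool_pos"])
E
```

```text
[ 69.5 135.7]
[ 69.3 136.1]
[ 51.1 107.4] 0.14570681232622457 [-0.00269329  0.07060634  0.16181443]
```

```bash
python3 - <<'E'
from h import *
c=cam("wrist");save(c,"w18z.png",(140,120,340,270),4)
q=lambda x,y,z:rf(onz(c,140+x/4-.1,120+y/4-.1,z))
print("corner",q(790,8,.016),"bracket front",q(12,127,.071),q(548,130,.071),"pad face",q(104,355,.064),q(498,357,.064))
print(c["position"],c["rotation"],env.get_obs()["tool_pos"],env.get_obs()["joint_velocities"].round(2))
E
```

```text
corner [104.5 186.3] bracket front [-52.4 163.1] [ 49.5 162.4] pad face [-41.9 116.7] [ 39.1 116.1]
[0.58275095 0.13031911 0.30781213] [-14.91768716   0.12633362   2.31123387] [0.58544013 0.0603078  0.14594188] [ 0.21 -0.49  0.12 -0.06 -0.24 -0.15 -0.04]
```

View pics/w18z.png

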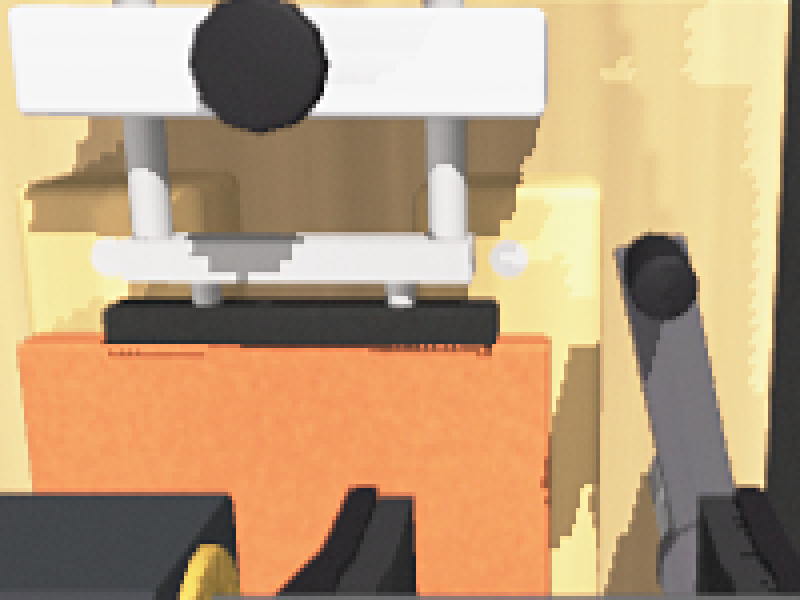

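```bash
python3 - <<'E'
from h import *
for i in range(3):env.read_camera("top")
c=cam("wrist");save(c,"w19z.png",(140,110,340,260),4)
print(c["position"],c["rotation"],env.get_obs()["tool_pos"],env.get_obs()["time_s"])
import pickle;pickle.dump(c,open("c19.pkl","wb"))
E
```

```text
[0.58299796 0.1303424  0.30860345] [-14.85303295   0.04468341   2.27924889] [0.58584603 0.06116208 0.14648306] 18.1333
```

View pics/w19z.png

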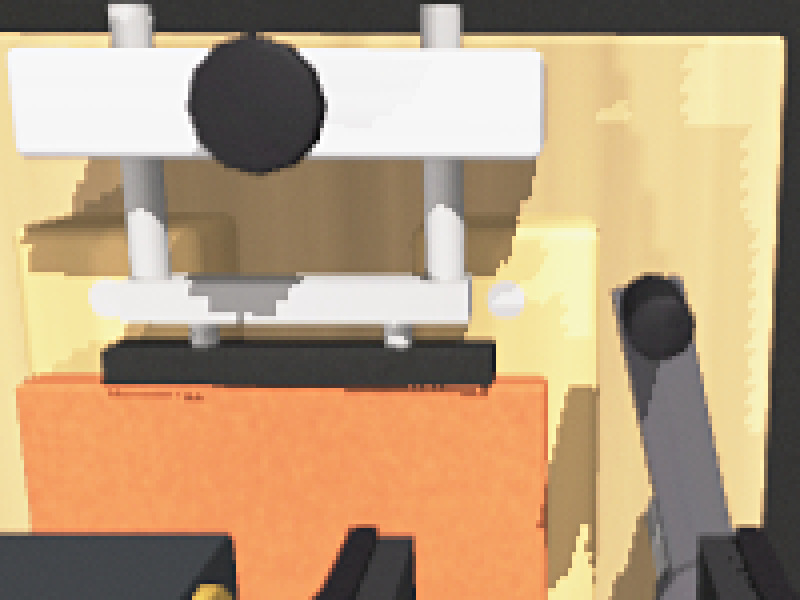

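```bash
python3 - <<'E'
from h import *
import pickle;c=pickle.load(open("c19.pkl","rb"))
q=lambda x,y,z:rf(onz(c,140+x/4-.1,110+y/4-.1,z))
print("corner",q(785,38,.016),"br",q(12,156,.071),q(543,157,.071),"pad",q(104,384,.064),q(496,384,.064),"tile front corners",q(20,378,.062),q(547,378,.062),"knob",q(660,327,.101))
print("tcp",rf(env.get_obs()["tool_pos"]),rf(np.array([.58585,.06116])))
E
```

```text
corner [104.1 188.8] br [-51.9 165.4] [ 49.2 165. ] pad [-41.3 119.2] [ 39.2 119. ] tile front corners [-59.4 120. ] [ 49.7 119.8] knob [ 69.5 137.8]
tcp [ 51.6 107.9] [ 51.6 107.9]
```

Call:
{"api": "send_rows", "payload": {
  "steps": [
    [[0.006, -0.01, 0], [0, 0, 0], 0.04],
    [[0.012, -0.02, 0], [0, 0, 0], 0.04],
    [[0.018, -0.03, 0], [0, 0, 0], 0.04],
    [[0.018, -0.03, 0], [0, 0, 0], 0.04],
    [[0.018, -0.03, 0], [0, 0, 0], 0.04]
  ]
}}

```text
time_s: 18.55
tool_pos: [0.6029, 0.0947, 0.146]
tool_rot: [180.0, 0.0, 2.6]
force: [-0.4, -0.9, 0.8]
grip_width: 0.0396
```

```bash
python3 - <<'E'
from h import *
for i in range(6):
    c=cam("wrist");o=env.get_obs();print(c["position"].round(4),rf(o["tool_pos"]),o["tool_pos"][2].round(4))
save(c,"w20z.png",(140,120,340,270),4)
import pickle;pickle.dump(c,open("c20.pkl","wb"))
c=cam("side");save(c,"s20.png",(235,130,355,220),6.5)
E
```

```text
[0.5998 0.1642 0.3082] [ 69.8 139.5] 0.1461
[0.5997 0.1631 0.3082] [ 69.7 138.8] 0.1462
[0.5997 0.1624 0.3083] [ 69.6 138.4] 0.1462
[0.5997 0.162  0.3084] [ 69.6 138.3] 0.1463
[0.5997 0.1619 0.3085] [ 69.6 138.3] 0.1464
[0.5997 0.1618 0.3086] [ 69.6 138.4] 0.1464
```

View pics/w20z.png

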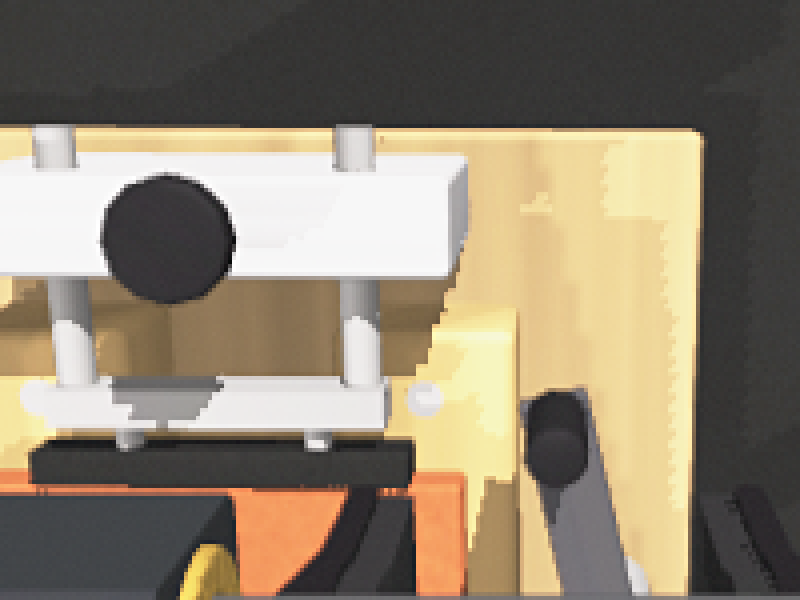

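View pics/s20.png

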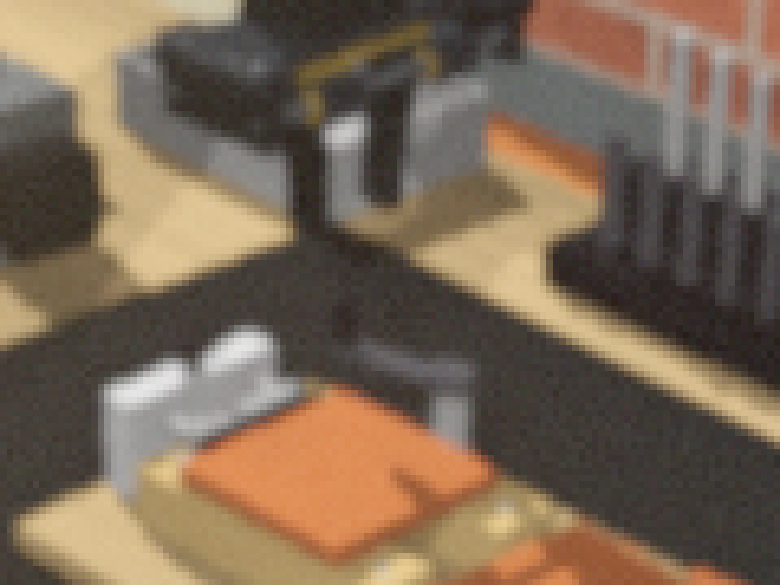

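```bash
python3 - <<'E'
from h import *
import pickle;c=pickle.load(open("c20.pkl","rb"))
q=lambda x,y,z:rf(onz(c,140+x/4-.1,120+y/4-.1,z))
print("corner",q(702,131,.016),"br",q(450,277,.071),"pad",q(414,487,.064),"knob",q(556,458,.101))
s=cam("side"); a=ray(s,235+345/6.5,130+312/6.5)
t=(.1-s["position"][2])/a[2];print("side knob top",rf(s["position"]+a*t))
E
```

```text
corner [104.  189.7] br [ 48.8 164.9] pad [ 39.5 118.6] knob [ 69.6 137.6]
side knob top [ 60.  125.3]
```

Call:
{"api": "send_rows", "payload": {
  "steps": [
    [[0, 0, 0.02], [0, 0, 0], 0.04],
    [[0, 0, 0.04], [0, 0, 0], 0.04],
    [[0, 0, 0.055], [0, 0, 0], 0.04],
    [[0, 0, 0.063], [0, 0, 0], 0.04],
    [[0, 0, 0.063], [0, 0, 0], 0.04]
  ]
}}

```text
time_s: 19.37
tool_pos: [0.6012, 0.0927, 0.0814]
tool_rot: [180.0, 0.2, 2.5]
force: [-0.7, -0.1, 0.2]
grip_width: 0.0404
```

```bash
python3 - <<'E'
from h import *
st(4)
c=cam("wrist");save(c,"w21.png")
c=cam("side");save(c,"s21.png",(235,130,355,220),6.5)
X=wf(69.6,137.6);print(proj(c,[*X,.101]),proj(c,[*X,.073]))
E
```

```text
t 19.5167 force rest x,y,z [ 0.18 -0.06  0.25] std [0.59 0.06 0.19] tcp rest [ 69.5 138.8] z 0.0831 rot [-1.7998e+02 -9.0000e-02  2.4800e+00] torq [-0.07  0.08  0.01]
[287.55499621 175.57092963] [287.44006857 183.14762204]
```

View pics/w21.png

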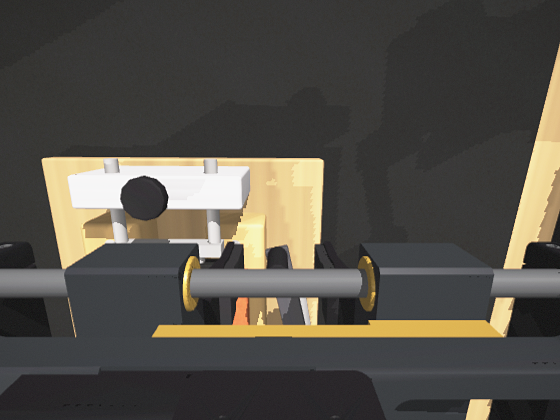

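View pics/s21.png

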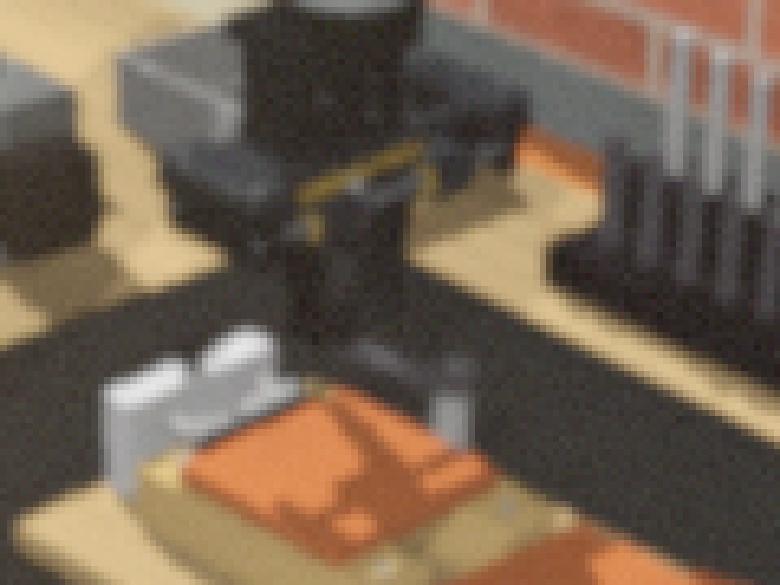

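Call:
{"api": "send_rows", "payload": {
  "steps": [
    [[0, 0, 0], [0, 0, 0], 0.025],
    [[0, 0, 0], [0, 0, 0], 0.018],
    [[0, 0, 0], [0, 0, 0], 0.01],
    [[0, 0, 0], [0, 0, 0], 0.008],
    [[0, 0, 0], [0, 0, 0], 0.008]
  ],
  "grip_force": 6
}}

```text
time_s: 20.03
tool_pos: [0.6027, 0.093, 0.0835]
tool_rot: [-180.0, -0.0, 2.5]
force: [0.2, 0.2, 0.8]
grip_width: 0.0148
```

```bash
python3 - <<'E'
from h import *
st(4);print(env.get_obs()["grip_width"])
E
```

```text
t 20.1833 force rest x,y,z [0.02 0.47 0.64] std [0.26 0.46 0.1 ] tcp rest [ 69.8 139. ] z 0.0834 rot [-180.      0.      2.49] torq [-0.07  0.09 -0.01]
0.011395515565779727
```

Call:
{"api": "send_rows", "payload": {
  "steps": [
    [[-0.0052, 0.0015, 0], [0, 0, 0], 0.008],
    [[-0.0101, 0.0033, 0], [0, 0, 0], 0.008],
    [[-0.0148, 0.0055, 0], [0, 0, 0], 0.008],
    [[-0.0193, 0.0081, 0], [0, 0, 0], 0.008],
    [[-0.0236, 0.0111, 0], [0, 0, 0], 0.008]
  ]
}}

```text
time_s: 20.6
tool_pos: [0.5792, 0.0809, 0.0836]
tool_rot: [-180.0, -0.0, 2.5]
force: [0.8, 1.6, -0.9]
grip_width: 0.0118
```

```bash
python3 - <<'E'
from h import *
st(4);print(env.get_obs()["grip_width"])
c=cam("wrist");save(c,"w22.png")
E
```

```text
t 20.75 force rest x,y,z [-0.52  0.73  1.19] std [0.87 0.56 1.24] tcp rest [ 45.1 127.3] z 0.0835 rot [-1.7999e+02  8.0000e-02  2.4500e+00] torq [0.14 0.13 0.04]
0.011659711028764176
```

View pics/w22.png

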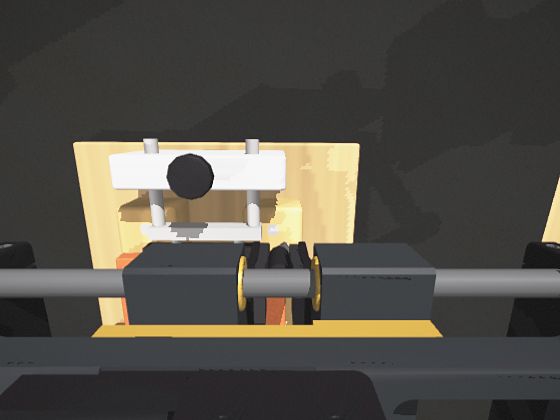

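Call:
{"api": "send_rows", "payload": {
  "steps": [
    [[-0.0045, 0.0037, 0], [0, 0, 0], 0.008],
    [[-0.0087, 0.0078, 0], [0, 0, 0], 0.008],
    [[-0.0125, 0.0122, 0], [0, 0, 0], 0.008],
    [[-0.0159, 0.017, 0], [0, 0, 0], 0.008],
    [[-0.0188, 0.0221, 0], [0, 0, 0], 0.008]
  ]
}}

```text
time_s: 21.22
tool_pos: [0.5616, 0.0575, 0.0835]
tool_rot: [-180.0, -0.0, 2.5]
force: [2.0, 1.3, 0.9]
grip_width: 0.0114
```

Call:
{"api": "send_rows", "payload": {
  "steps": [
    [[-0.0027, 0.0059, 0], [0, 0, 0], 0.008],
    [[-0.0048, 0.012, 0], [0, 0, 0], 0.008],
    [[-0.0063, 0.0184, 0], [0, 0, 0], 0.008],
    [[-0.0071, 0.0242, 0], [0, 0, 0], 0.008],
    [[-0.0074, 0.0285, 0], [0, 0, 0], 0.008]
  ]
}}

```text
time_s: 21.63
tool_pos: [0.5546, 0.0282, 0.0833]
tool_rot: [-180.0, 0.1, 2.4]
force: [-2.4, 0.6, 4.6]
grip_width: 0.0118
```

```bash
python3 - <<'E'
from h import *
st(4);print(env.get_obs()["grip_width"])
c=cam("wrist");save(c,"w23.png")
c=cam("side");save(c,"s23.png",(235,130,355,220),6.5)
E
```

```text
t 21.7833 force rest x,y,z [-3.44  0.46  5.49] std [0.62 0.72 0.52] tcp rest [19.  75.7] z 0.0833 rot [1.7994e+02 1.4000e-01 2.4100e+00] torq [0.07 0.82 0.05]
0.011610977213543537
```

View pics/w23.png

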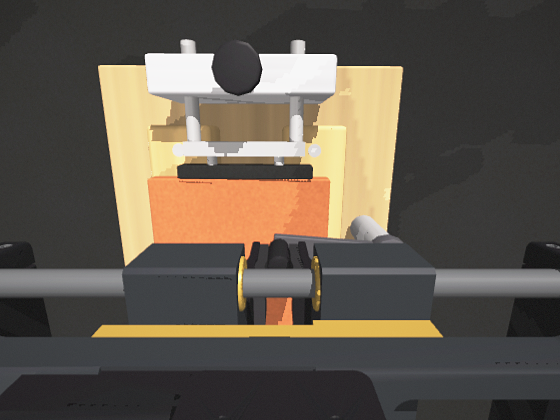

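View pics/s23.png

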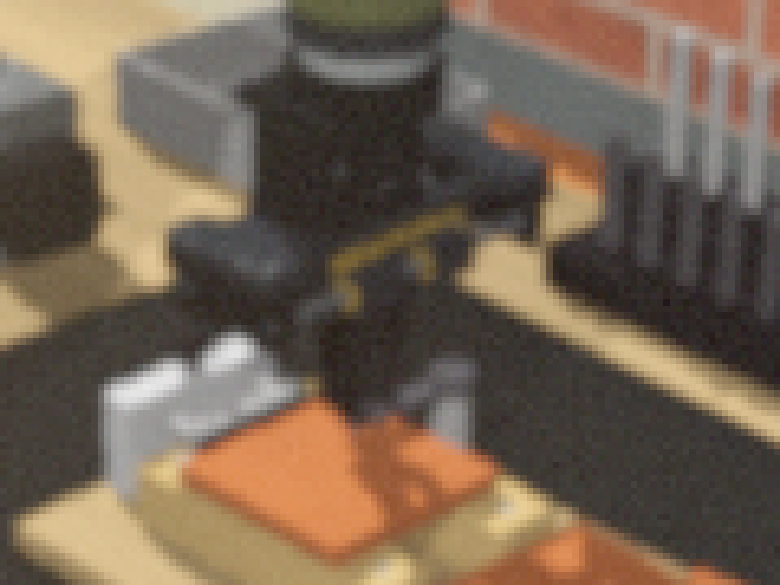

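Call:
{"api": "send_rows", "payload": {
  "steps": [
    [[0.0005, 0.0005, 0], [0, 0, 0], 0.008],
    [[0.001, 0.001, 0], [0, 0, 0], 0.008],
    [[0.001, 0.0015, 0], [0, 0, 0], 0.008],
    [[0.001, 0.002, 0], [0, 0, 0], 0.008],
    [[0.001, 0.002, 0], [0, 0, 0], 0.008]
  ]
}}

```text
time_s: 22.3
tool_pos: [0.5546, 0.0271, 0.0832]
tool_rot: [-180.0, 0.3, 2.5]
force: [-6.2, 0.7, 9.0]
grip_width: 0.0119
```

```bash
python3 - <<'E'
from h import *
st(5);print(env.get_obs()["grip_width"])
E
```

```text
t 22.5 force rest x,y,z [-6.32  1.54  8.8 ] std [0.31 0.52 0.45] tcp rest [19.  75.1] z 0.0832 rot [-179.98    0.28    2.49] torq [0.21 1.58 0.05]
0.012069507752338591
```

Call:
{"api": "send_rows", "payload": {
  "steps": [
    [[-0.001, 0, 0], [0, 0, 0], 0.008],
    [[-0.002, 0.0005, 0], [0, 0, 0], 0.008],
    [[-0.0025, 0.001, 0], [0, 0, 0], 0.008],
    [[-0.0025, 0.001, 0], [0, 0, 0], 0.008],
    [[-0.0025, 0.001, 0], [0, 0, 0], 0.008]
  ]
}}

```text
time_s: 22.92
tool_pos: [0.5545, 0.026, 0.0833]
tool_rot: [180.0, -0.0, 2.5]
force: [-1.1, 1.1, 1.8]
grip_width: 0.0119
```

```bash
python3 - <<'E'
from h import *
st(4);print(env.get_obs()["grip_width"])
E
```

```text
t 23.0667 force rest x,y,z [0.33 1.22 1.81] std [0.84 0.54 0.37] tcp rest [18.8 74.1] z 0.0833 rot [ 1.7999e+02 -3.0000e-02  2.4900e+00] torq [ 0.19 -0.04  0.07]
0.011611892454603027
```

Call:
{"api": "send_rows", "payload": {
  "steps": [
    [[0, 0.0005, 0], [0, 0, 0], 0.008],
    [[0, 0.001, 0], [0, 0, 0], 0.008],
    [[0, 0.0015, 0], [0, 0, 0], 0.008],
    [[0, 0.002, 0], [0, 0, 0], 0.008],
    [[0, 0.002, 0], [0, 0, 0], 0.008]
  ]
}}

```text
time_s: 23.48
tool_pos: [0.5545, 0.0241, 0.0834]
tool_rot: [-180.0, -0.0, 2.5]
force: [1.9, 1.1, 0.1]
grip_width: 0.0117
```

```bash
python3 - <<'E'
from h import *
st(4);print(env.get_obs()["grip_width"])
E
```

```text
t 23.6333 force rest x,y,z [1.81 1.3  0.88] std [0.2  0.45 0.52] tcp rest [18.8 72.1] z 0.0834 rot [ 1.80e+02 -2.00e-02  2.48e+00] torq [ 0.23 -0.25  0.04]
0.01163575266572351
```

Call:
{"api": "send_rows", "payload": {
  "steps": [
    [[0, 0.0005, 0], [0, 0, 0], 0.008],
    [[0, 0.001, 0], [0, 0, 0], 0.008],
    [[0, 0.002, 0], [0, 0, 0], 0.008],
    [[0, 0.003, 0], [0, 0, 0], 0.008],
    [[0, 0.003, 0], [0, 0, 0], 0.008]
  ]
}}

```text
time_s: 24.05
tool_pos: [0.5546, 0.0221, 0.0834]
tool_rot: [-179.9, -0.0, 2.5]
force: [1.4, 4.5, 0.6]
grip_width: 0.0117
```

```bash
python3 - <<'E'
from h import *
st(4);print(env.get_obs()["grip_width"])
c=cam("wrist");save(c,"w24.png")
E
```

```text
t 24.2 force rest x,y,z [1.93 4.32 0.48] std [0.26 0.33 0.22] tcp rest [18.7 70.1] z 0.0834 rot [-1.7994e+02 -2.0000e-02  2.5200e+00] torq [ 0.93 -0.41  0.03]
0.01169781810426338
```

View pics/w24.png

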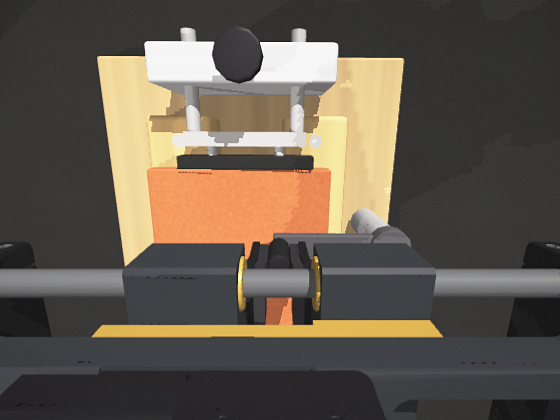

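Call:
{"api": "send_rows", "payload": {
  "steps": [
    [[0, 0, 0], [0, 0, 0], 0.015],
    [[0, 0, 0], [0, 0, 0], 0.02],
    [[0, 0, 0], [0, 0, 0], 0.03],
    [[0, 0, 0], [0, 0, 0], 0.035],
    [[0, 0, 0], [0, 0, 0], 0.035]
  ]
}}

```text
time_s: 24.67
tool_pos: [0.5541, 0.0203, 0.0831]
tool_rot: [180.0, 0.0, 2.4]
force: [0.0, -0.1, -0.0]
grip_width: 0.0307
```

Call:
{"api": "send_rows", "payload": {
  "steps": [
    [[0, 0, -0.01], [0, 0, 0], 0.035],
    [[0, 0, -0.03], [0, 0, 0], 0.035],
    [[0, 0, -0.06], [0, 0, 0], 0.035],
    [[0, 0, -0.09], [0, 0, 0], 0.035],
    [[0, 0, -0.12], [0, 0, 0], 0.035]
  ]
}}

```text
time_s: 25.08
tool_pos: [0.5541, 0.0207, 0.2053]
tool_rot: [180.0, 0.0, 2.5]
force: [-0.0, 0.3, -0.1]
grip_width: 0.0349
```

Call:
{"api": "send_rows", "payload": {
  "steps": [
    [[0, 0.035, -0.02], [0, 0, 0], 0.035],
    [[0, 0.07, -0.04], [0, 0, 0], 0.035],
    [[0, 0.1, -0.05], [0, 0, 0], 0.035],
    [[0, 0.12, -0.05], [0, 0, 0], 0.035],
    [[0, 0.12, -0.05], [0, 0, 0], 0.035]
  ]
}}

```text
time_s: 25.5
tool_pos: [0.5593, -0.1058, 0.2557]
tool_rot: [179.8, -0.2, 2.0]
force: [-0.2, -0.2, -0.4]
grip_width: 0.0353
```

```bash
python3 - <<'E'
from h import *
st(8)
c=cam("wrist");save(c,"w25.png");tile(c,.062,(180,60,345,215))
c=cam("side");save(c,"s25.png",(225,130,405,270),4.4)
save(cam("top"),"t25.png")
E
```

```text
t 25.85 force rest x,y,z [-0.34  0.47 -0.29] std [0.31 0.49 0.6 ] tcp rest [ 18.6 -51.2] z 0.2538 rot [-1.7997e+02  4.0000e-02  2.6300e+00] torq [-0.09  0.03  0.01]
tile rect rest frame ((-5.850006103515625, 51.949989318847656), (110.29998779296875, 85.49998474121094), -0.0)
```

View pics/w25.png

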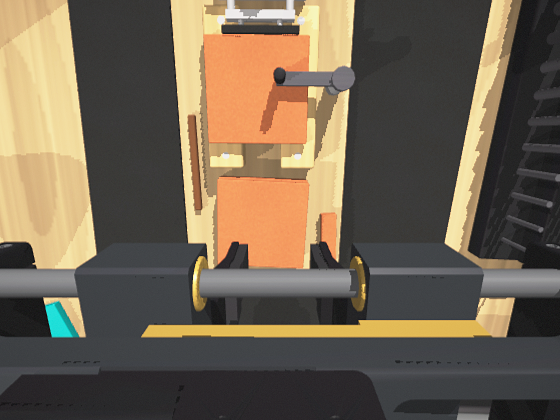

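View pics/s25.png

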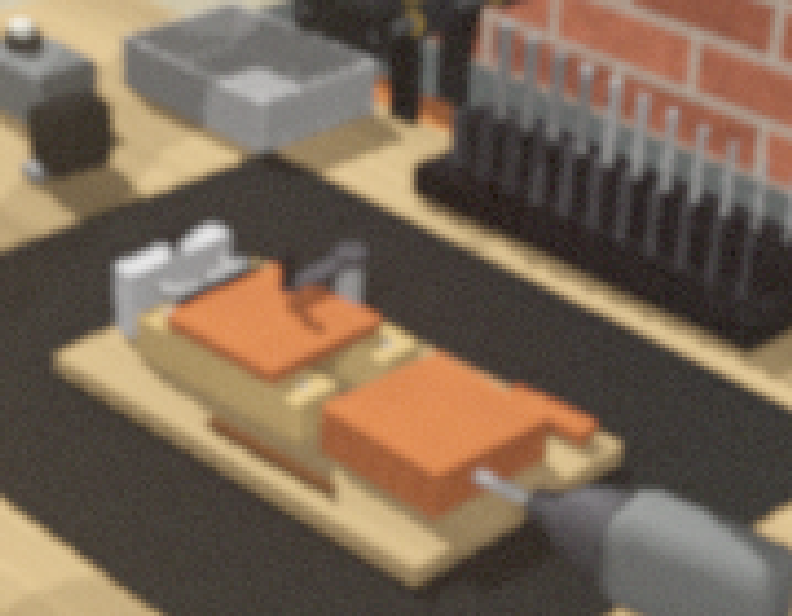

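View pics/t25.png

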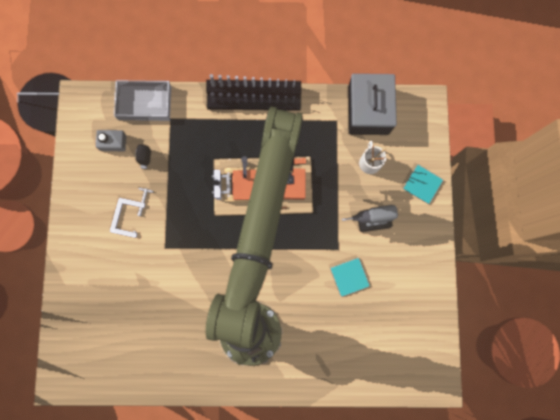

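```bash
python3 - <<'E'
from h import *
c=cam("wrist");c=cam("wrist");save(c,"w26z.png",(180,0,370,190),4)
q=lambda x,y,z:rf(onz(c,x,y,z))
k,p,b=tile(c,.062,(195,40,318,150))
print("tile2 part",end=" ");tile(c,.051,(205,180,318,240))
o=env.get_obs();print(rf(o["tool_pos"]))
E
```

```text
tile rect rest frame ((-5.850006103515625, 60.84999084472656), (110.29998779296875, 103.29998779296875), 0.0)
tile2 part tile rect rest frame ((-2.199260711669922, -72.7503890991211), (112.46217346191406, 74.84166717529297), 0.07589014619588852)
[ 18.8 -50.4]
```

View pics/w26z.png

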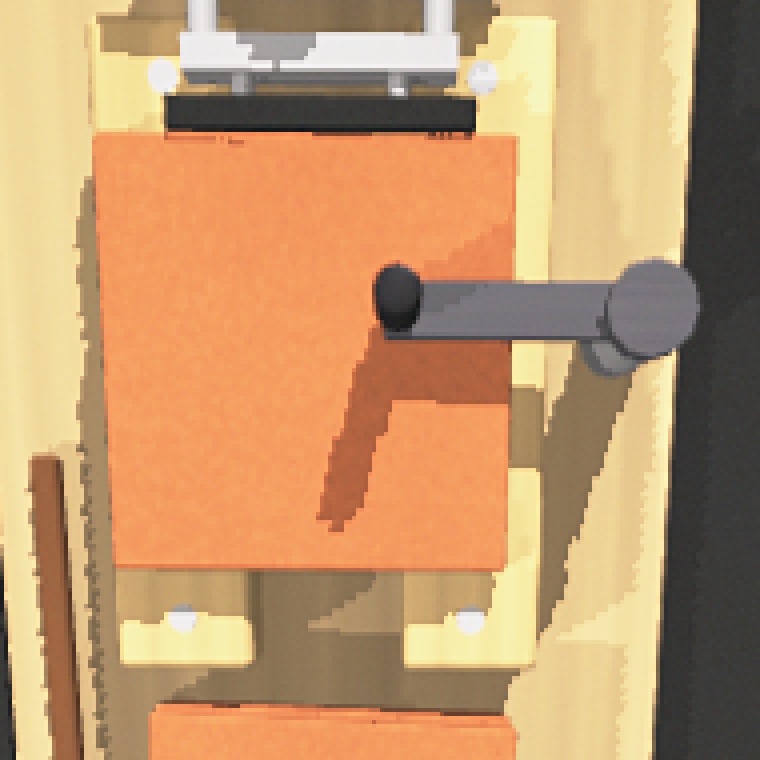

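```bash
python3 - <<'E'
from cell import env
print(env.sign_off())
E
```

```text
the job is handed in; nothing more can be done
None
```

I slid the top tile off the stack with two open fingers on its -y side face. It crossed onto the battens and was pressed against the stop pad. I then pinched the hold-down knob, swung the arm to its end stop, let go, withdrew and handed in at about 26 s.

**Pressing:** The fingers pushed with up to 8.4 N. Taking off about 2 N of sliding friction, I estimate 6 to 6.5 N on the pad. The tile moved about 2.4 mm after first contact, which also fits about 6 N and is well short of bottoming.

**Last pictures:**
- **Tile:** it lies square (within about 0.2°) and touches the pad, with its centre about 5 mm off x = 0.
- **Hold-down:** the arm points along -x over the tile. I felt the end stop at about 4 N.
- **Everything else:** the stack still looks aligned, though I only compared the lower tiles with the first pictures by eye. The pencil, offcut and other bystanders look unmoved.

**Checks that disagreed:**
- **Rest position:** my first camera measurement was about 5 mm out along y, because the arm was still settling. I worked from a fresh measurement for the hold-down knob.
- **First press:** it gave an odd upward force of about 3.6 N on the fingers before I had confirmed contact with the pad. I backed off, raised the fingers 1.5 mm and pressed again, and that push was clean.
- **Hold-down swing:** I briefly felt about 6 N sideways and 9 N upward, and relieved it before the final push to the stop.

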